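Cap the sample beaker rim on rim and snap its stage down

ROBOT

A 6-joint arm with a two-finger parallel gripper is mounted at the origin on a cart in front of the work surface, level with it; the furniture and walls round the work are solid. World frame = base frame: x ahead of the robot, y to its left, z up, the work surface at z = 0. Lengths are in mm, angles in rad, forces in N, time in s.
With the tool pointing down it reaches from about 350 to 875 mm from the base axis. Payload 4.2 kg.
Tool frame: the origin (TCP) lies on the mounting face of the last link; the fingertips stand 173 mm ahead of it and the grasp point (between the pads) lies 155 mm ahead of it; z points along the fingers, y is the direction in which the jaws open and shut (so a half turn about z gives the same grasp; the last joint's range is limited). The gripper opens to 85 mm and grips with 20 to 120 N. Pads are 22 mm wide; open, the fingers measure 114 mm over their backs; the gripper's body (76 mm by 85 mm) begins 54 mm behind the grasp point. The pads swing forward as they close: fully open they stand 13 mm farther back than shut.
Start: joints at [-1.085, 0.385, 0.008, 0, -1.194, -0.259], TCP at [140.556, -608.97, 404.712] pointing down, gripper open.
Joint ranges: [-3.14, 3.14], [-1.21, 2.06], [-1.07, 1.41], [-3.16, 2.05], [-2.99, -0.16], [-3.1, 3.1]. Speed limits (rad/s): [2.79, 2.79, 3.14, 3.14, 3.14, 3.14].

INTERFACE

Orientations are given as a unit quaternion [x, y, z, w].
In Python, from bench import arm gives the robot as it stands.
- The arm moves only by the shell command python3 -m jog 'ROWS' [OPENING]. ROWS is JSON, a list that holds one entry, the list of rows, each a list of 4 numbers: the shift along the tool's x, y, z in mm, then the turn about the tool's z in degrees. In form: [[[x, y, z, spin], ...]]. A call has exactly 5 rows; each row is the pose to reach, as a shift and turn from the pose measured when the call began, along the tool's axes at that moment; what a row does not reach only later rows make up. A row lasts 1/8 s, in which the tool goes at most 62.5 mm and 10.7 degrees, less where a joint would pass 70% of its speed; a pose out of reach is approached as far as the arm can. A call with a gripper value outside its range is refused whole. OPENING is the finger opening in mm, from 0 to 85.4, set as the call begins (- or left out, the last holds). The fingers move at their own pace and stop on an object; the grip force is fixed at half the most. Time passes only in rows, so rows that repeat a pose let the fingers close, or fill a call up. It gives the time, the measured TCP pose, the force and the opening at its end, in the units of the state.
- arm.read_state(): the state, without advancing time (a new reading comes with each control period).
- arm.get_image(name): name is "scene" or "top"; returns (picture, depth): 400x640x3 uint8, blue, green, red; 400x640 float32, mm along the optical axis (not along the pixel's ray), 0 where there is no reading.
- arm.camera_params(name): a dict with "mtx" (3x3 intrinsics, pixels), "k1" (the pictures are not rectified: a ray, as slopes to the right and down, at radius r is drawn at 1 + k1 r^2 times it, then the intrinsics apply), "R" (3x3) and "t" (3): a world point X has camera coordinates R X + t. Camera axes: x right, y down, z forward; pixel columns grow to the right and rows downward; lengths in mm; the calibration is good to about 2 mm. A picture is of the moment at which its call begins. camera_params takes no time and is no camera call.
- arm.job_done(): hands the job in, once; it reports no verdict.
The state is a dict: "clock": time; "joints": joint angles; "joint_vel": joint speeds; "joint_efforts": joint torques, N m; "position": TCP position; "ee_rot": TCP orientation; "contact_force": force on the tool from outside, world axes, zero at the start; "wrist_torque": the same for the moment, N m; "gripper_width": finger opening in mm.
Only numpy, scipy, OpenCV 4.12 (cv2) and the standard library are available. Lean on these libraries where they do the work, as an engineer would, in place of code of your own. Each camera call takes 0.05 s, during which the arm holds its last target.

TASK

Shield the sample beaker from dust: take the drained beaker off the sloping cradle, set it gently mouth-down on the beaker that stands on the round sprung stage, rim on rim and well centred, and let go of it. Once it rests there on its own, press the pair straight down until the stage's hidden spring snaps over and the stage stays down by itself, with the beakers still rim on rim when you leave them. Do not crush the beakers and do not disturb the petri dish, the timer and the tape roll.

Things in the scene. Friction and masses are not known exactly. Their poses are not given: they have to be found in the camera images.
- upper_mid (a point): Middle of the beaker to be moved, on its axis: clear, round, 83 mm tall, outer diameter 60 mm at the closed base, 62 mm further up, 67 mm over the last 8 mm at the mouth; 45 to 90 g. It starts in the cradle, axis falling 50 degrees below level, base up to the right, mouth down to the left (seen from the robot). Its z axis points from base to mouth; the base is 41.5 mm behind this point, the mouth 41.5 mm ahead.
- upper_mouth (a point): Centre of the mouth (rim plane) of the same beaker; z axis points out of the mouth. In the cradle its wall is free on both sides for 60 mm from the base, so that fingers pointing down along its axis can straddle the base end.
- lower_mouth (a point): Centre of the mouth (rim plane) of the second, like beaker (83 mm tall, rim diameter 67 mm), loose, which stands upright in the shallow dish of the stage; z axis points up, out of the mouth. The rim is a flat ring about 3 mm wide.
- cradle: White base plate 130 x 100 x 8 mm with two steel wire rails and a small stop plate, fixed; origin at the centre of the underside. Its x axis points level in the direction in which the rails fall (50 degrees), roughly to the robot's left. The rails bear the beaker from below, the stop plate bears its rim.
- stage_top (a point): Centre of the floor of the stage's aluminium dish (80 mm outer diameter, lip 3 mm high), on which the second beaker stands. The stage stands on a grey round foot of 104 mm diameter, fixed to the worktop; while up, the dish floor is 45 mm above the worktop.
- stage (a joint): Downward travel of the stage in m: 0 = up, 0.010 = fully down. A hidden over-centre spring holds it up; it starts to yield under a steady push of about 7 to 12 N (hidden, differs each time; some newtons more if pushed fast), goes over at about 5 mm, then sinks by itself to 10 mm and stays there.
- petri: Bystander: petri dish, 92 mm diameter, 15 mm high, flat on the worktop; origin at the centre of the underside.
- timer_1: Bystander: small pale timer, 64 x 66 x 19 mm; origin at the centre of the underside.
- tape: Bystander: roll of white tape lying flat, 53 mm diameter, 19 mm high; origin at the centre of the underside.

How it is judged:
By the outcome, as a careful person would: the job done as asked, in the order asked, and still so for the second after the job is handed in, with the robot touching nothing.
It also fails if it takes over 51 s, if anything falls off the work surface, if the arm or the gripper's body presses on something with over 40 N, if the wrist force passes 120 N, or if a joint passes its speed limit or range.

## Working session

There is one attempt and no reset: what is moved stays moved. The work goes in short steps, Python scripts to look and compute and a shell command to move; the robot and the scene stay as the last step left them, time stands still between calls to the robot, and variables do not carry over. Pictures are saved under pics/ and viewed, and the job is handed in when it is done.

```bash
ls -la; mkdir -p pics; python3 -m jog --help 2>&1 | head -30; python3 - <<'E'
from bench import arm
import cv2, numpy as np
s=arm.read_state()
for k,v in s.items(): print(k,np.round(v,4))
for n in("scene","top"):
    im,d=arm.get_image(n); cv2.imwrite(f"pics/{n}0.png",im); np.save(f"pics/{n}0.npy",d)
    p=arm.camera_params(n); print(n,{k:np.round(v,4).tolist() for k,v in p.items()}, -np.array(p["R"]).T@p["t"])
E
```

```text
total 12
drwxr-xr-x  3 agent agent 4096 Dec  6 08:35 .
drwxr-xr-x 23 root  root  4096 Dec  6 08:35 ..
drwxr-xr-x  2 agent agent 4096 Dec  6 08:35 pics
invalid input: not JSON, or not a number
clock 0.0
joints [-1.0854e+00  3.8550e-01  6.6000e-03 -5.0000e-04 -1.1940e+00 -2.5860e-01]
joint_vel [ 0.0014 -0.0006  0.0009 -0.0005 -0.0018  0.0008]
joint_efforts [ 6.00000e-04 -3.92294e+01  1.88400e+01  4.18620e+00 -4.80000e-03
 -0.00000e+00]
position [ 140.5126 -608.7753  403.6301]
ee_rot [-1.130e-01  9.936e-01  1.100e-03 -2.000e-04]
contact_force [-0.508   0.7146  0.8663]
wrist_torque [ 0.028  -0.023   0.0324]
gripper_width 85.4278
scene {'mtx': [[372.2058, 0.0, 314.2244], [0.0, 372.2058, 201.4996], [0.0, 0.0, 1.0]], 'k1': 0.0257, 'R': [[-0.4724, -0.8814, -0.0041], [-0.4231, 0.2308, -0.8762], [0.7732, -0.4122, -0.482]], 't': [283.8088, 256.6283, 951.8686]} [-493.3352988   583.22784063  684.78088107]
top {'mtx': [[419.3155, 0.0, 318.7676], [0.0, 419.3155, 202.4908], [0.0, 0.0, 1.0]], 'k1': 0.0081, 'R': [[-0.0128, -0.9999, -0.0083], [-0.9994, 0.013, -0.0312], [0.0313, 0.0079, -0.9995]], 't': [86.7331, 438.7548, 1651.6669]} [ 387.86551262   68.03124941 1665.22190579]
```

View pics/scene0.png

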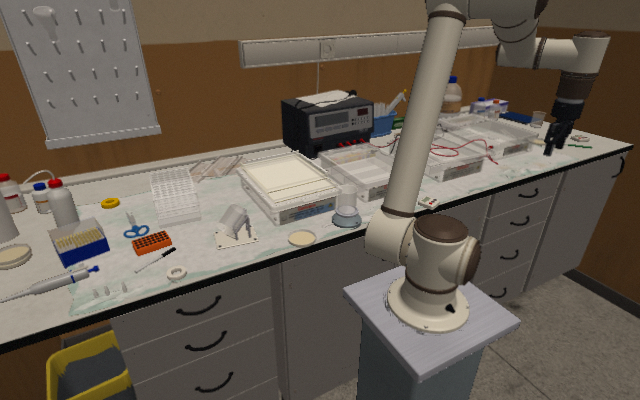

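View pics/top0.png

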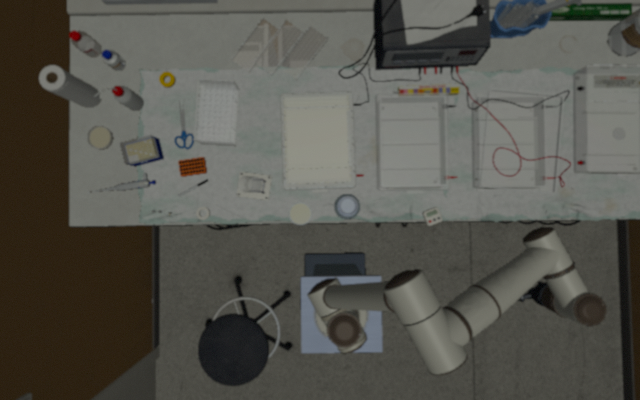

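```bash
cat > h.py <<'E'
from bench import arm
import cv2, numpy as np
def P(n):
    p=arm.camera_params(n); return {k:np.array(v,float) for k,v in p.items()}
def ray(n,u,v):
    p=P(n); m=p["mtx"]
    xy=cv2.undistortPoints(np.array([[[u,v]]],float),m,np.array([p["k1"],0,0,0,0]))[0,0]
    d=p["R"].T@np.array([*xy,1.]); return -p["R"].T@p["t"], d
def onz(n,u,v,z):
    c,d=ray(n,u,v); return c+d*(z-c[2])/d[2]
def proj(n,X):
    p=P(n); r,_=cv2.Rodrigues(p["R"])
    return cv2.projectPoints(np.array(X,float).reshape(-1,1,3),r,p["t"],p["mtx"],np.array([p["k1"],0,0,0,0]))[0].reshape(-1,2)
def depthpt(n,u,v,d):
    c,r=ray(n,u,v); return c+r*d
def two(u1,v1,u2,v2):
    c1,d1=ray("scene",u1,v1); c2,d2=ray("top",u2,v2)
    A=np.stack([d1,-d2],1); s,*_=np.linalg.lstsq(A,c2-c1,rcond=None)
    a=c1+d1*s[0]; b=c2+d2*s[1]; return (a+b)/2, np.linalg.norm(a-b)
def crop(im,x0,y0,x1,y1,k,name):
    c=cv2.resize(im[y0:y1,x0:x1],None,fx=k,fy=k,interpolation=cv2.INTER_CUBIC)
    cv2.imwrite("pics/"+name,c)
E
python3 - <<'E'
from h import *
s=cv2.imread("pics/scene0.png"); t=cv2.imread("pics/top0.png")
crop(s,200,170,380,260,4.4,"s0crop.png"); crop(t,220,160,380,240,5,"t0crop.png")
d=np.load("pics/scene0.npy"); dt=np.load("pics/top0.npy")
for n,u,v in [("scene",255,185),("top",255,185),("top",347,206),("top",301,213),("top",432,216),("top",203,213)]:
    for z in (0,45,): print(n,u,v,z,onz(n,u,v,z).round(0))
for v in range(180,230,5): print(v,[ (u,int(d[v,u])) for u in range(330,366,5)])
E
```

```text
scene 255 185 0 [848. 146.   0.]
scene 255 185 45 [760. 175.  45.]
top 255 185 0 [513. 334.   0.]
top 255 185 45 [510. 327.  45.]
top 347 206 0 [425. -31.   0.]
top 347 206 45 [424. -28.  45.]
top 301 213 0 [399. 152.   0.]
top 301 213 45 [399. 150.  45.]
top 432 216 0 [ 381. -366.    0.]
top 432 216 45 [ 381. -355.   45.]
top 203 213 0 [404. 542.   0.]
top 203 213 45 [404. 529.  45.]
180 [(330, 1341), (335, 1551), (340, 1517), (345, 1479), (350, 1449), (355, 1386), (360, 1369), (365, 1366)]
185 [(330, 1307), (335, 1319), (340, 1530), (345, 1256), (350, 1253), (355, 1419), (360, 1365), (365, 1344)]
190 [(330, 1300), (335, 1301), (340, 1248), (345, 1261), (350, 1265), (355, 1244), (360, 1407), (365, 1374)]
195 [(330, 1292), (335, 1305), (340, 1221), (345, 1205), (350, 1206), (355, 1222), (360, 1408), (365, 1381)]
200 [(330, 1316), (335, 1328), (340, 1230), (345, 1217), (350, 1217), (355, 1232), (360, 1416), (365, 1391)]
205 [(330, 1330), (335, 1339), (340, 1240), (345, 1231), (350, 1224), (355, 1242), (360, 1388), (365, 1383)]
210 [(330, 1339), (335, 1268), (340, 1249), (345, 1236), (350, 1240), (355, 1252), (360, 1352), (365, 1355)]
215 [(330, 1322), (335, 1289), (340, 1239), (345, 0), (350, 1235), (355, 1242), (360, 1312), (365, 1303)]
220 [(330, 1290), (335, 1265), (340, 1255), (345, 1251), (350, 1251), (355, 1255), (360, 1266), (365, 1290)]
225 [(330, 1262), (335, 1261), (340, 1242), (345, 1238), (350, 1240), (355, 1241), (360, 1266), (365, 1266)]
```

View pics/s0crop.png

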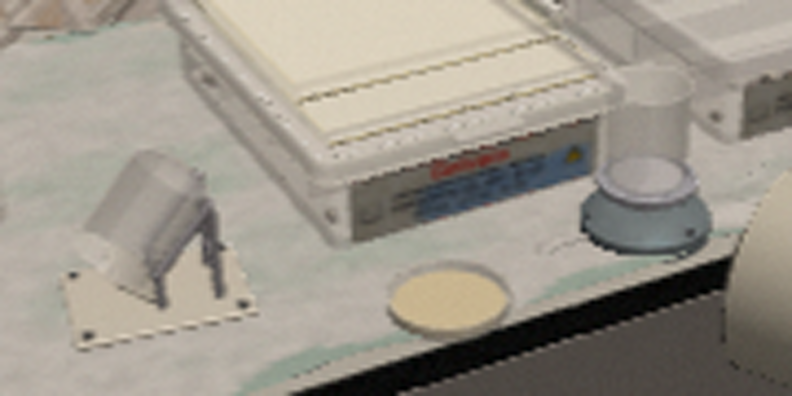

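View pics/t0crop.png

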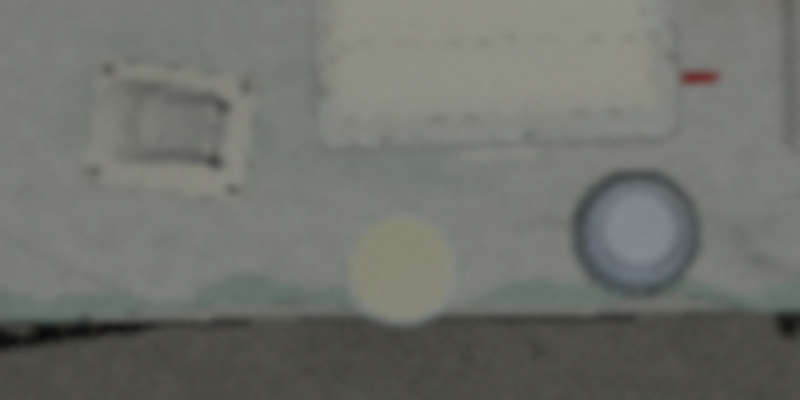

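```bash
python3 - <<'E'
from h import *
t=cv2.imread("pics/top0.png").astype(float); s=cv2.imread("pics/scene0.png")
q=[(108,69),(246,85),(232,188),(92,172)]
w=np.array([onz("top",220+(a+.5)/5-.5,160+(b+.5)/5-.5,8) for a,b in q]); print(w.round(1), w.mean(0).round(1))
e=w[0]-w[1]+w[3]-w[2]; print("x axis",e/np.linalg.norm(e), [np.linalg.norm(w[i]-w[(i+1)%4]).round(0) for i in range(4)])
q2=[(73,274),(88,335),(244,303)]
w2=np.array([onz("scene",200+a/4.4,170+b/4.4,8) for a,b in q2]); print("scene screws",w2.round(1), ((w2[0]+w2[2])/2).round(1))
# stage: foot, dish circle in top
print("box corners", onz("top",284,189,80).round(0), onz("top",356,189,80).round(0))
crop(cv2.imread("pics/top0.png"),325,185,370,228,13,"stage_t.png"); crop(s,320,175,375,235,10,"stage_s.png")
crop(s,210,195,265,255,10,"crad_s.png")
for (u,v) in [(347,206),(301,213)]: print(onz("top",u,v,0).round(1))
E
```

```text
[[559.3 387.3   8. ]
 [545.1 277.9   8. ]
 [463.5 289.7   8. ]
 [477.6 400.6   8. ]] [511.4 338.9   8. ]
x axis [0.12754776 0.99183243 0.        ] [np.float64(110.0), np.float64(82.0), np.float64(112.0), np.float64(83.0)]
scene screws [[561.2 384.6   8. ]
 [479.3 396.2   8. ]
 [464.2 286.    8. ]] [512.7 335.3   8. ]
box corners [490. 212.  80.] [487. -61.  80.]
[424.7 -30.8   0. ]
[399.2 152.2   0. ]
```

View pics/stage_t.png

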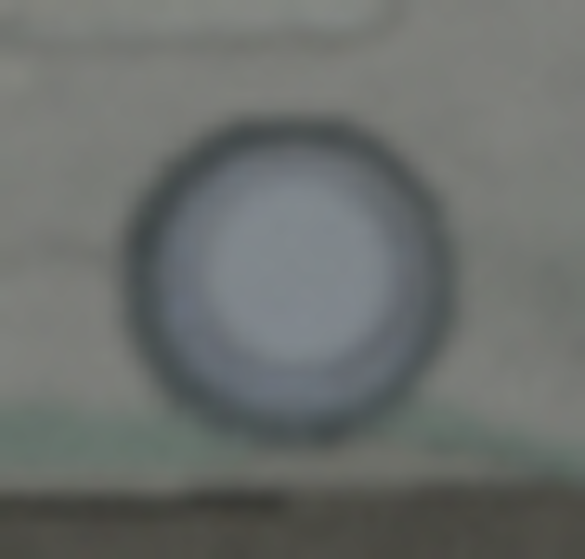

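View pics/stage_s.png

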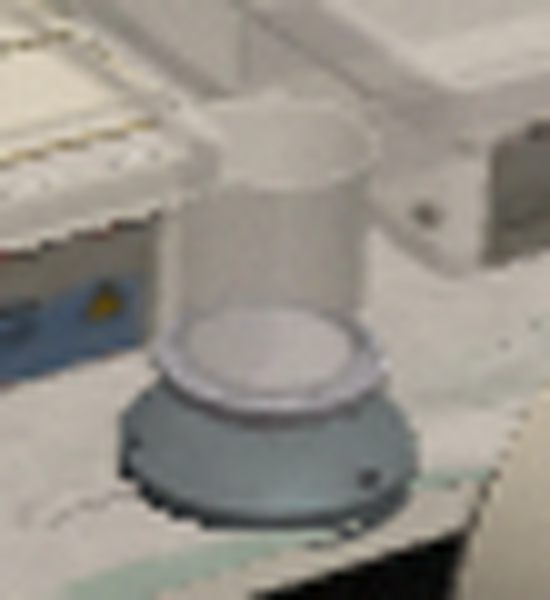

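View pics/crad_s.png

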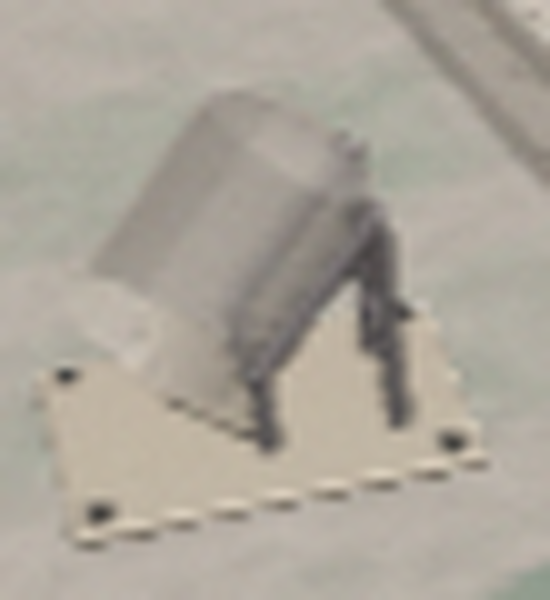

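```bash
python3 - <<'E'
from h import *
ex=np.array([.1275,.992,0]);ex/=np.linalg.norm(ex); ey=np.array([-ex[1],ex[0],0]); o=np.array([512,337,0.])
def pl(u,v):
    c,d=ray("scene",u,v); s=((o-c)@ey)/(d@ey); X=c+d*s; return X, np.array([(X-o)@ex, X[2]])
B,b=pl(238.5,208.5); M,m=pl(226.5,231.)
print(B.round(0),b.round(0),M.round(0),m.round(0), np.linalg.norm(b-m), np.degrees(np.arctan2(b[1]-m[1],m[0]-b[0])))
# draw model circles to check only
def circ(c,ax,r):
    h=np.cross(ax,ey); th=np.linspace(0,2*np.pi,40); return np.array([c+r*(np.cos(t)*ey+np.sin(t)*h) for t in th])
mid=(B+M)/2; a=ex*np.cos(np.radians(50))-np.array([0,0,1])*np.sin(np.radians(50))
print("mid",mid.round(0),"rail coords",((b+m)/2).round(1))
for n,f,(x0,y0,x1,y1) in (("scene","pics/scene0.png",(205,190,270,255)),("top","pics/top0.png",(225,160,285,210))):
    im=cv2.imread(f); k=10; c=cv2.resize(im[y0:y1,x0:x1],None,fx=k,fy=k,interpolation=cv2.INTER_CUBIC)
    for cc,r in ((mid-a*41.5,30),(mid+a*41.5,33.5)):
        p=(proj(n,circ(cc,a,r))-[x0,y0]+.5)*k-.5
        cv2.polylines(c,[p.astype(np.int32)],True,(0,0,255),1)
    cv2.imwrite(f"pics/chk_{n}.png",c)
E
```

```text
[509. 317. 105.] [-20. 105.] [515. 362.  32.] [25. 32.] 86.05214220835487 58.00431230104824
mid [512. 340.  69.] rail coords [ 2.6 68.9]
```

View pics/chk_scene.png

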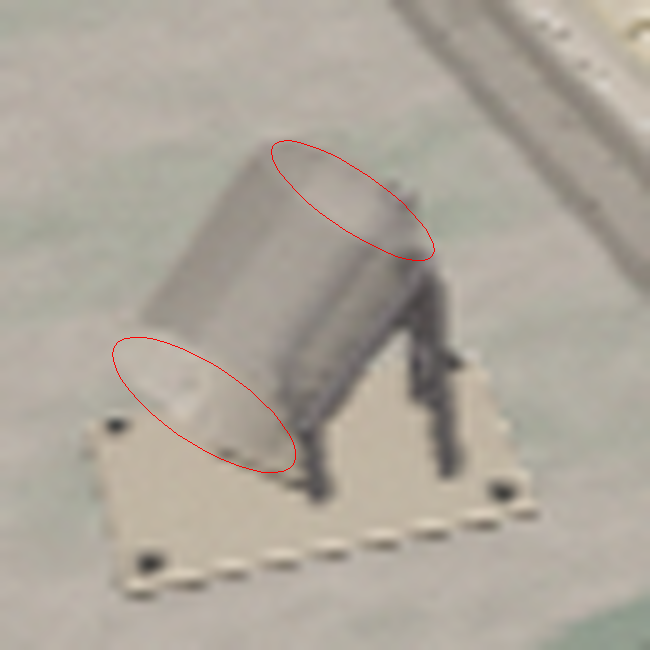

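View pics/chk_top.png

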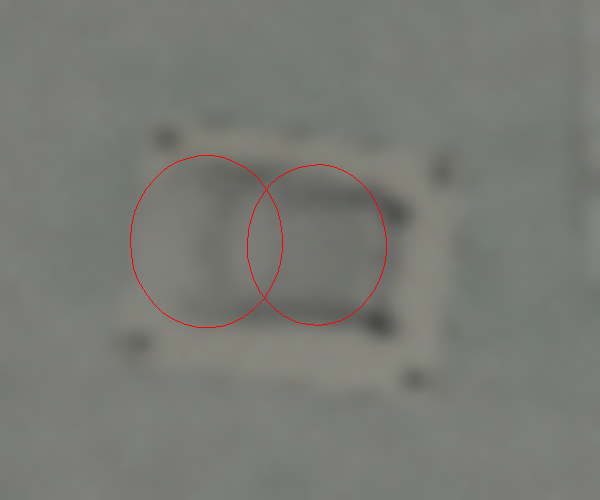

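```bash
cat > go.py <<'E'
# usage: go.py x y z [yaw_deg of tool y, mod 180]  -> needed shift in tool axes and spin (only prints)
import sys
from h import *
from scipy.spatial.transform import Rotation as Rn
def need(x,y,z,yaw=None):
    s=arm.read_state(); R=Rn.from_quat(s["ee_rot"]).as_matrix()
    d=R.T@(np.array([x,y,z])-s["position"])
    cy=np.degrees(np.arctan2(R[1,1],R[0,1])); sp=0
    if yaw is not None:
        sp=-(((yaw-cy)+90)%180-90)
    print("t",round(s["clock"],2),"pos",np.round(s["position"],1),"yaw",round(cy,1),"tilt",np.round(R[:2,2],3),"F",np.round(s["contact_force"],1),"T",np.round(s["wrist_torque"],2),"w",round(s["gripper_width"],1),"j6",np.round(s["joints"][[0,3,5]],2))
    print("  shift",np.round(d,1),"spin",round(sp,1),"| 1/5:",np.round(d/5,1),round(sp/5,1))
if __name__=="__main__": need(*map(float,sys.argv[1:]))
E
python3 go.py 450 -150 404 172.7; python3 go.py 511 333 350 172.7
```

```text
t 0.1 pos [ 140.5 -608.8  403.7] yaw 103.0 tilt [-0.001  0.002] F [-1.  -0.  -0.4] T [ 0.03 -0.03  0.  ] w 85.4 j6 [-1.09 -0.   -0.26]
  shift [-4.046e+02  3.776e+02  4.000e-01] spin -69.7 | 1/5: [-80.9  75.5   0.1] -13.9
t 0.1 pos [ 140.5 -608.8  403.7] yaw 103.0 tilt [-0.001  0.002] F [-1.  -0.  -0.4] T [ 0.03 -0.03  0.  ] w 85.4 j6 [-1.09 -0.   -0.26]
  shift [-572.6  834.4   55.3] spin -69.7 | 1/5: [-114.5  166.9   11.1] -13.9
```

```bash
python3 -m jog '[[[-42,40,0,-9],[-84,80,0,-18],[-126,120,0,-27],[-168,160,0,-36],[-210,200,0,-45]]]' 85; python3 go.py 450 -150 404 172.7;python3 go.py 511 333 350 172.7
```

```text
clock: 0.72
position: [300.8, -365.0, 403.8]
ee_rot: [-0.487, 0.873, 0.001, 0.0]
contact_force: [1.8, -0.3, 0.3]
gripper_width: 84.8
t 0.72 pos [ 300.8 -365.   403.8] yaw 148.3 tilt [-0.001  0.002] F [ 1.8 -0.3  0.3] T [-0.05 -0.14 -0.03] w 84.8 j6 [-0.54 -0.   -0.02]
  shift [-2.614e+02 -1.380e+01  2.000e-01] spin -24.4 | 1/5: [-52.3  -2.8   0. ] -4.9
t 0.72 pos [ 300.8 -365.   403.8] yaw 148.3 tilt [-0.001  0.002] F [ 1.8 -0.3  0.3] T [-0.05 -0.14 -0.03] w 84.8 j6 [-0.54 -0.   -0.02]
  shift [-704.2  188.3   55.2] spin -24.4 | 1/5: [-140.8   37.7   11. ] -4.9
```

Tracks well. Continue.

```bash
python3 -m jog '[[[-54,-3,0,-5],[-110,-2,0,-10],[-166,3,0,-15],[-224,12,0,-20],[-282,25,0,-24.4]]]'; python3 go.py 511 333 350 172.7
```

```text
clock: 1.35
position: [428.2, -110.2, 404.2]
ee_rot: [-0.661, 0.75, 0.001, 0.0]
contact_force: [0.0, -1.0, 0.7]
gripper_width: 84.9
t 1.35 pos [ 428.2 -110.2  404.2] yaw 172.8 tilt [-0.001  0.002] F [ 0.  -1.   0.7] T [-0.06 -0.14  0.  ] w 84.9 j6 [ 0.12 -0.   -0.24]
  shift [-449.9  -26.7   55.1] spin 0.1 | 1/5: [-90.   -5.3  11. ] 0.0
```

```bash
python3 -m jog '[[[-62,0,0,0],[-124,0,0,0],[-186,0,0,0],[-248,0,0,0],[-310,0,0,0]]]'; python3 go.py 511 333 280 172.7;python3 go.py 511 333 232 172.7
```

```text
clock: 1.98
position: [466.7, 199.4, 404.7]
ee_rot: [-0.662, 0.75, 0.001, 0.0]
contact_force: [0.8, -0.5, 0.7]
gripper_width: 85.1
t 1.98 pos [466.7 199.4 404.7] yaw 172.8 tilt [-0.001  0.002] F [ 0.8 -0.5  0.7] T [-0.03 -0.13 -0.03] w 85.1 j6 [ 0.72 -0.   -0.85]
  shift [-137.8  -27.5  124.9] spin 0.1 | 1/5: [-27.6  -5.5  25. ] 0.0
t 1.98 pos [466.7 199.4 404.7] yaw 172.8 tilt [-0.001  0.002] F [ 0.8 -0.5  0.7] T [-0.03 -0.13 -0.03] w 85.1 j6 [ 0.72 -0.   -0.85]
  shift [-137.7  -27.5  172.9] spin 0.1 | 1/5: [-27.5  -5.5  34.6] 0.0
```

```bash
python3 -m jog '[[[-46,-9,10,0],[-92,-18,25,0],[-130,-26,50,0],[-138,-27.5,80,0],[-138,-27.5,100,0]]]'; python3 go.py 511 333 232 172.7; python3 - <<'E'
from h import *
s,d=arm.get_image("scene"); t,_=arm.get_image("top")
crop(s,180,100,330,260,3.7,"s1.png"); crop(t,220,150,320,230,7,"t1.png")
E
```

```text
clock: 2.6
position: [510.8, 333.8, 302.3]
ee_rot: [-0.662, 0.75, 0.001, -0.001]
contact_force: [0.1, 1.0, 0.5]
gripper_width: 85.3
t 2.6 pos [510.8 333.8 302.3] yaw 172.9 tilt [-0.004 -0.   ] F [0.1 1.  0.5] T [-0.08 -0.04  0.02] w 85.3 j6 [ 0.84 -0.   -0.97]
  shift [ 0.8 -0.6 70.3] spin 0.2 | 1/5: [ 0.2 -0.1 14.1] 0.0
```

View pics/s1.png

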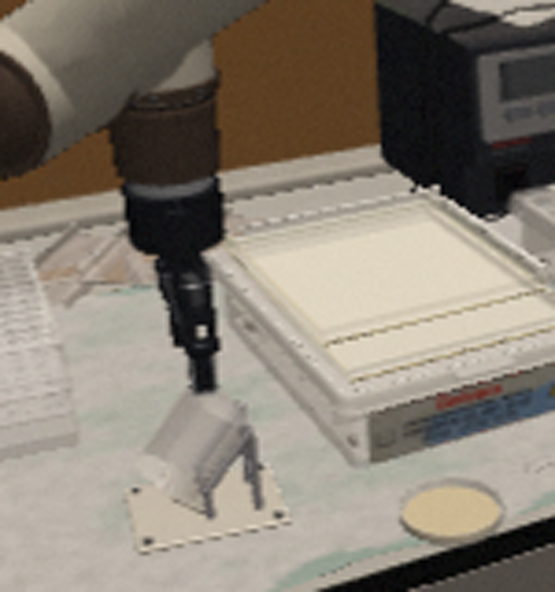

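View pics/t1.png

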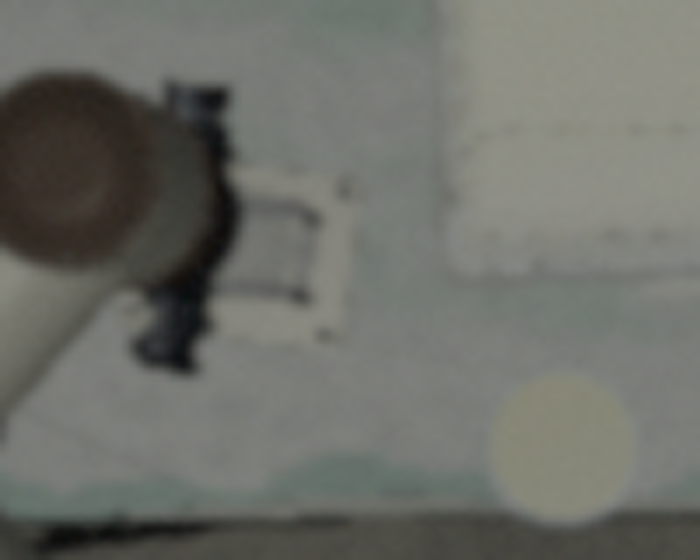

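```bash
python3 -m jog '[[[0.8,-0.6,20,0],[0.8,-0.6,38,0],[0.8,-0.6,54,0],[0.8,-0.6,66,0],[0.8,-0.6,70,0]]]'; python3 go.py 511 333 232 172.7; python3 - <<'E'
from h import *
s,d=arm.get_image("scene")
crop(s,200,150,280,250,6,"s2.png")
E
```

```text
clock: 3.32
position: [510.3, 331.7, 230.9]
ee_rot: [-0.661, 0.75, 0.001, -0.004]
contact_force: [-0.0, -0.5, -0.4]
gripper_width: 84.9
t 3.33 pos [510.3 331.7 230.9] yaw 172.8 tilt [-0.007 -0.003] F [-0.  -0.5 -0.4] T [ 0.03 -0.04  0.02] w 84.9 j6 [ 0.84 -0.   -0.96]
  shift [-1.4 -0.5 -1.1] spin 0.1 | 1/5: [-0.3 -0.1 -0.2] 0.0
```

View pics/s2.png

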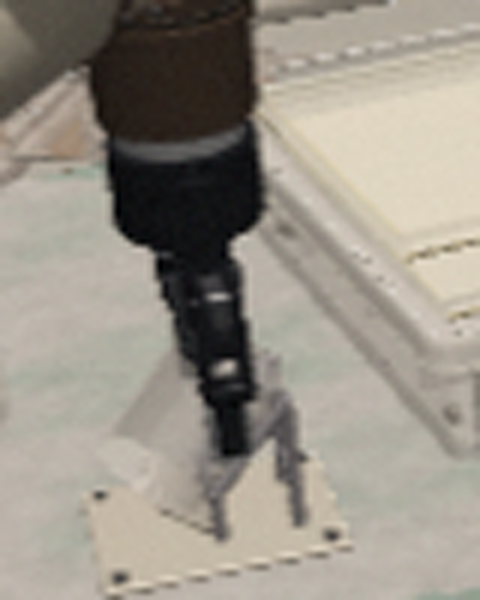

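```bash
python3 -m jog '[[[0,0,0,0],[0,0,0,0],[0,0,0,0],[0,0,0,0],[0,0,0,0]]]' 30; python3 go.py 511 333 232 172.7
```

```text
clock: 4.0
position: [511.1, 331.9, 232.1]
ee_rot: [-0.662, 0.75, 0.001, -0.002]
contact_force: [2.7, -1.6, 6.0]
gripper_width: 60.0
t 4.0 pos [511.1 331.9 232.1] yaw 172.8 tilt [-0.004 -0.002] F [ 2.7 -1.6  6. ] T [-0.41 -0.87 -0.04] w 60.0 j6 [ 0.84 -0.   -0.96]
  shift [-1.1  0.2  0.1] spin 0.1 | 1/5: [-0.2  0.   0. ] 0.0
```

```bash
python3 -m jog '[[[0,0,-4,0],[0,0,-16,0],[0,0,-34,0],[0,0,-54,0],[0,0,-66,0]]]'; python3 - <<'E'
from h import *
s,d=arm.get_image("scene"); t,_=arm.get_image("top")
crop(s,200,120,280,250,4.6,"s3.png"); crop(t,220,150,320,230,7,"t3.png")
E
python3 go.py 480 450 300 172.7
```

```text
clock: 4.62
position: [511.1, 332.1, 299.3]
ee_rot: [-0.662, 0.75, 0.001, -0.002]
contact_force: [-0.2, 0.4, -0.2]
gripper_width: 60.3
t 4.72 pos [511.4 332.3 299.6] yaw 172.9 tilt [-0.003  0.   ] F [-0.4  0.1 -0.6] T [ 0.07 -0.01  0.02] w 60.7 j6 [ 0.84 -0.   -0.96]
  shift [-112.9   45.8   -0.2] spin 0.2 | 1/5: [-22.6   9.2  -0. ] 0.0
```

View pics/s3.png

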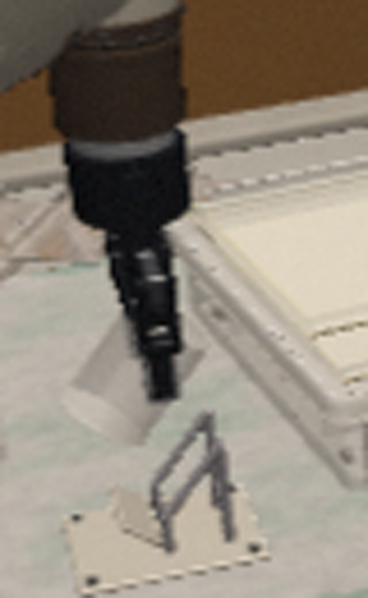

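```bash
python3 go.py 485 436 225 172.7;  python3 -m jog '[[[-30,10,0,0],[-60,20,5,0],[-85,30,20,0],[-100,39,45,0],[-100,39,60,0]]]'; python3 go.py 485 436 225 172.7
```

```text
t 4.72 pos [511.4 332.3 299.6] yaw 172.9 tilt [-0.003  0.   ] F [-0.4  0.1 -0.6] T [ 0.07 -0.01  0.02] w 60.7 j6 [ 0.84 -0.   -0.96]
  shift [-99.7  38.9  74.7] spin 0.2 | 1/5: [-19.9   7.8  14.9] 0.0
clock: 5.35
position: [483.8, 437.0, 236.7]
ee_rot: [-0.662, 0.749, 0.001, -0.003]
contact_force: [0.1, -0.9, -0.7]
gripper_width: 60.2
t 5.35 pos [483.8 437.  236.7] yaw 172.9 tilt [-0.005 -0.003] F [ 0.1 -0.9 -0.7] T [-0.03 -0.02  0.03] w 60.2 j6 [ 0.98 -0.   -1.1 ]
  shift [ 0.8 -1.4 11.7] spin 0.2 | 1/5: [ 0.2 -0.3  2.3] 0.0
```

```bash
python3 -m jog '[[[0,0,8,0],[0,0,13,0],[0,0,16,0],[0,0,18,0],[0,0,19,0]]]'; python3 - <<'E'
from h import *
s,d=arm.get_image("scene")
crop(s,170,140,270,260,5,"s4.png")
E
python3 go.py 485 436 216 172.7
```

```text
clock: 5.98
position: [483.8, 436.9, 218.1]
ee_rot: [-0.662, 0.749, 0.001, -0.003]
contact_force: [-0.7, 0.6, -1.1]
gripper_width: 60.1
t 6.03 pos [483.8 436.9 218. ] yaw 172.9 tilt [-0.005 -0.002] F [ 0.  -0.4 -0.1] T [0.03 0.02 0.04] w 60.0 j6 [ 0.98 -0.   -1.1 ]
  shift [ 0.7 -1.3  2. ] spin 0.2 | 1/5: [ 0.1 -0.3  0.4] 0.0
```

View pics/s4.png

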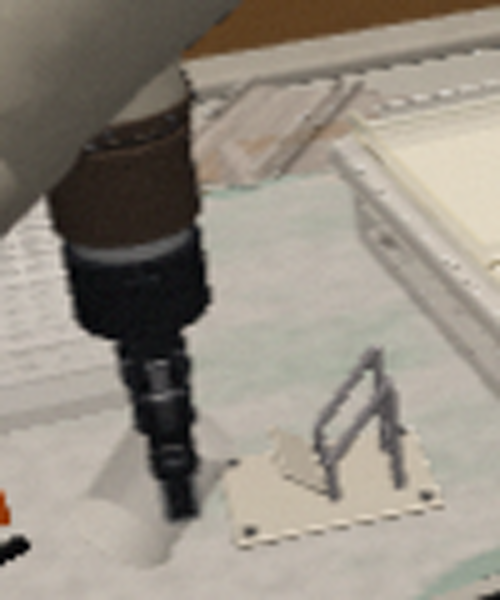

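```bash
python3 - <<'E'
from h import *
for u,v in [(208,180),(205,183),(186,191),(180,175),(203,213)]: print(onz("top",u,v,5).round(0))
E
python3 -m jog '[[[0,0,0.7,0],[0,0,1.4,0],[0,0,2.1,0],[0,0,2.8,0],[0,0,3.5,0]]]'; python3 go.py 485 436 216 172.7
```

```text
[535. 520.   5.]
[523. 532.   5.]
[492. 608.   5.]
[556. 632.   5.]
[404. 541.   5.]
clock: 6.65
position: [483.8, 436.9, 214.4]
ee_rot: [-0.662, 0.749, 0.001, -0.003]
contact_force: [0.3, 0.3, -0.5]
gripper_width: 60.2
t 6.65 pos [483.8 436.9 214.4] yaw 172.9 tilt [-0.005 -0.003] F [ 0.3  0.3 -0.5] T [-0.03  0.06  0.02] w 60.2 j6 [ 0.98 -0.   -1.1 ]
  shift [ 0.7 -1.3 -1.6] spin 0.2 | 1/5: [ 0.1 -0.3 -0.3] 0.0
```

```bash
python3 -m jog '[[[0,0,0.8,0],[0,0,1.6,0],[0,0,2.4,0],[0,0,3.2,0],[0,0,4,0]]]'; python3 go.py 485 436 216 172.7
```

```text
clock: 7.28
position: [483.8, 437.0, 211.1]
ee_rot: [-0.662, 0.749, 0.001, -0.003]
contact_force: [-2.2, -2.5, 4.9]
gripper_width: 60.4
t 7.28 pos [483.8 437.  211.1] yaw 173.0 tilt [-0.005 -0.002] F [-2.2 -2.5  4.9] T [-0.31  0.59  0.05] w 60.4 j6 [ 0.98 -0.   -1.1 ]
  shift [ 0.8 -1.3 -4.9] spin 0.3 | 1/5: [ 0.2 -0.3 -1. ] 0.1
```

```bash
python3 -m jog '[[[-1.5,0,0.5,0],[-3,0,0.8,0],[-5,0,0.8,0],[-7,0,0.8,0],[-9,0,0.8,0]]]'; python3 go.py 485 436 216 172.7; python3 - <<'E'
from h import *
s,d=arm.get_image("scene")
crop(s,170,140,270,260,5,"s5.png")
E
```

```text
clock: 7.9
position: [485.2, 445.4, 211.1]
ee_rot: [-0.662, 0.749, 0.0, -0.003]
contact_force: [-0.4, -3.5, 6.2]
gripper_width: 60.4
t 7.9 pos [485.2 445.4 211.1] yaw 173.0 tilt [-0.005 -0.004] F [-0.4 -3.5  6.2] T [-1.14  0.13  0.06] w 60.4 j6 [ 0.99 -0.   -1.11]
  shift [ 9.3 -1.  -4.9] spin 0.3 | 1/5: [ 1.9 -0.2 -1. ] 0.1
```

View pics/s5.png

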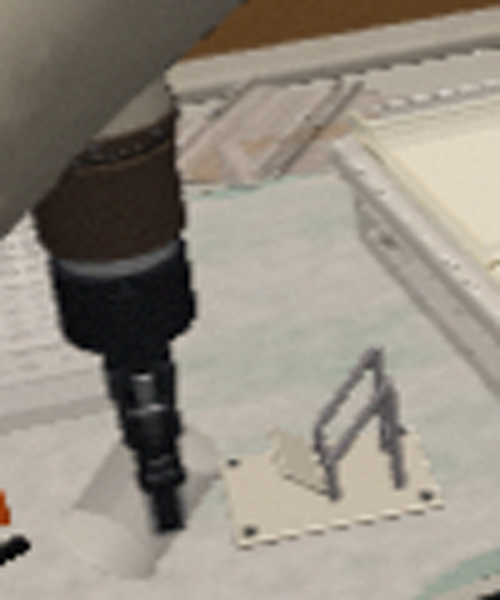

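```bash
python3 -m jog '[[[-2,0,1,0],[-4,0,1.8,0],[-6,0,2.4,0],[-8,0,2.8,0],[-10,0,3,0]]]'; python3 go.py 485 436 216 172.7; python3 - <<'E'
from h import *
s,d=arm.get_image("scene")
crop(s,170,140,270,260,5,"s6.png")
E
```

```text
clock: 8.57
position: [486.9, 454.0, 210.9]
ee_rot: [-0.663, 0.749, -0.002, -0.004]
contact_force: [-1.6, -9.5, 16.1]
gripper_width: 60.3
t 8.57 pos [486.9 454.  210.9] yaw 173.0 tilt [-0.004 -0.008] F [-1.6 -9.5 16.1] T [-3.03  0.63  0.01] w 60.3 j6 [ 0.99  0.   -1.12]
  shift [18.1 -0.2 -4.9] spin 0.3 | 1/5: [ 3.6 -0.  -1. ] 0.1
```

View pics/s6.png

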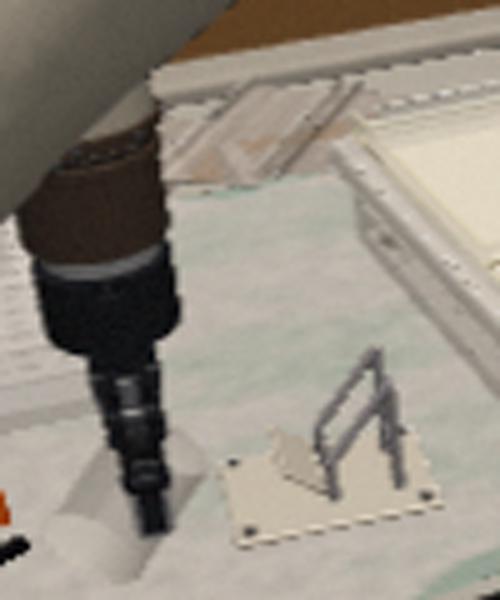

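```bash
python3 -m jog '[[[5,0,-15,0],[25,-8,-40,0],[55,-22,-75,0],[95,-36,-85,0],[125,-44,-85,0]]]'; python3 go.py 511 331.9 250 172.8;python3 go.py 511 331.9 235 172.8
```

```text
clock: 9.25
position: [516.3, 324.4, 298.4]
ee_rot: [-0.662, 0.749, -0.001, -0.002]
contact_force: [-0.2, 0.4, -0.7]
gripper_width: 60.2
t 9.25 pos [516.3 324.4 298.4] yaw 173.0 tilt [-0.001 -0.004] F [-0.2  0.4 -0.7] T [-0.01 -0.06 -0.06] w 60.2 j6 [ 0.83  0.   -0.95]
  shift [-7.   6.1 48.4] spin 0.2 | 1/5: [-1.4  1.2  9.7] 0.0
t 9.25 pos [516.3 324.4 298.4] yaw 173.0 tilt [-0.001 -0.004] F [-0.2  0.4 -0.7] T [-0.01 -0.06 -0.06] w 60.2 j6 [ 0.83  0.   -0.95]
  shift [-7.   6.1 63.4] spin 0.2 | 1/5: [-1.4  1.2 12.7] 0.0
```

```bash
python3 -m jog '[[[-7,6.1,8,0.2],[-7,6.1,26,0.2],[-7,6.1,44,0.2],[-7,6.1,54,0.2],[-7,6.1,58,0.2]]]'; python3 go.py 511 331.9 233 172.8; python3 - <<'E'
from h import *
s,d=arm.get_image("scene")
crop(s,200,150,280,250,6,"s7.png")
E
```

```text
clock: 9.88
position: [510.8, 332.5, 239.7]
ee_rot: [-0.661, 0.75, -0.001, -0.002]
contact_force: [0.1, -0.4, -0.6]
gripper_width: 60.3
t 9.88 pos [510.8 332.5 239.7] yaw 172.8 tilt [-0.002 -0.005] F [ 0.1 -0.4 -0.6] T [-0.02  0.01 -0.  ] w 60.3 j6 [ 0.84  0.   -0.97]
  shift [ 0.5 -0.3  6.7] spin 0.0 | 1/5: [ 0.1 -0.1  1.3] 0.0
```

View pics/s7.png

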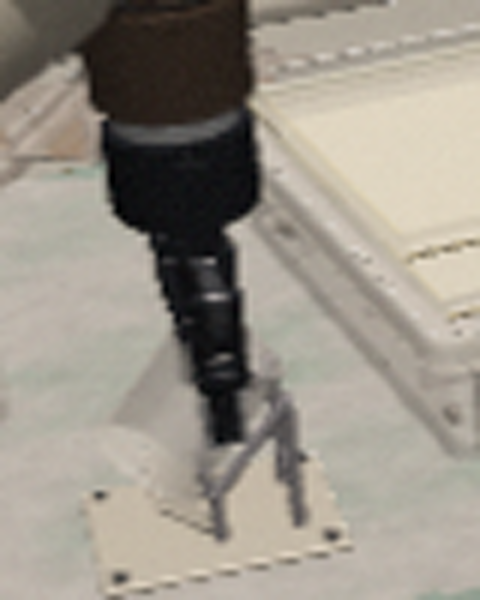

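```bash
python3 -m jog '[[[0.3,-0.3,2,0],[0.3,-0.3,4,0],[0.3,-0.3,5.5,0],[0.3,-0.3,6.5,0],[0.3,-0.3,7,0]]]'; python3 go.py 511 331.9 233 172.8
```

```text
clock: 10.55
position: [511.1, 331.9, 232.6]
ee_rot: [-0.661, 0.75, -0.001, -0.002]
contact_force: [-0.5, 0.5, -1.0]
gripper_width: 60.5
t 10.55 pos [511.1 331.9 232.6] yaw 172.8 tilt [-0.002 -0.005] F [-0.5  0.5 -1. ] T [ 0.02 -0.04 -0.04] w 60.5 j6 [ 0.84  0.   -0.97]
  shift [ 0.   0.1 -0.4] spin 0.0 | 1/5: [ 0.   0.  -0.1] 0.0
```

```bash
python3 -m jog '[[[0,0,0.7,0],[0,0,0.7,0],[0,0,0.7,0],[0,0,-5,0],[0,0,-11,0]]]' 72; python3 go.py 511 331.9 245 172.8; python3 - <<'E'
from h import *
s,d=arm.get_image("scene")
crop(s,200,150,280,250,6,"s8.png")
E
```

```text
clock: 11.18
position: [511.2, 332.1, 244.2]
ee_rot: [-0.661, 0.75, -0.001, -0.002]
contact_force: [1.2, -0.5, 0.3]
gripper_width: 72.1
t 11.18 pos [511.2 332.1 244.2] yaw 172.8 tilt [-0.001 -0.005] F [ 1.2 -0.5  0.3] T [ 0.04 -0.05  0.03] w 72.1 j6 [ 0.84  0.   -0.97]
  shift [ 0.2  0.2 -0.8] spin 0.0 | 1/5: [ 0.   0.  -0.2] 0.0
```

View pics/s8.png

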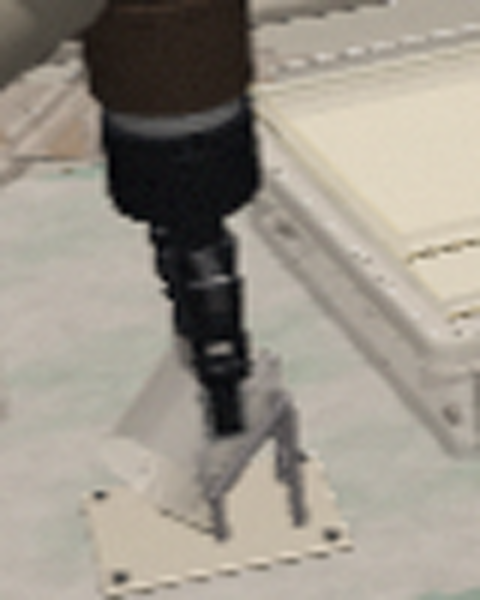

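```bash
python3 - <<'E'
from h import *
ey=np.array([-.992,.1275,0]); o=np.array([511.2,332.1,0])
for off in (36,43,50):
    c,d=ray("scene",200+(228+.5)/6-.5,150+(434+.5)/6-.5); s=((o-c)@ey+off)/(d@ey); print(off,(c+d*s).round(1))
# check with the beaker model mid 73
E
```

```text
36 [475.1 333.7  79.9]
43 [468.3 335.5  84.2]
50 [461.5 337.3  88.4]
```

```bash
python3 -m jog '[[[0,0,-3,0],[0,0,-3,0],[0,0,-3,0],[0,0,-3,0],[0,0,-3,0]]]' 30; python3 go.py 511 331.9 245 172.8;  python3 -m jog '[[[0,0,0,0],[0,0,-4,0],[0,0,-16,0],[0,0,-36,0],[0,0,-52,0]]]'; python3 go.py 511 331.9 245 172.8; python3 - <<'E'
from h import *
s,d=arm.get_image("scene")
crop(s,200,130,280,250,5,"s9.png")
E
```

```text
clock: 11.85
position: [511.4, 332.2, 247.9]
ee_rot: [-0.661, 0.75, -0.001, -0.001]
contact_force: [-0.7, -0.5, -1.2]
gripper_width: 59.6
t 11.85 pos [511.4 332.2 247.9] yaw 172.8 tilt [-0.    -0.004] F [-0.7 -0.5 -1.2] T [ 0.05  0.14 -0.04] w 59.6 j6 [ 0.84  0.   -0.97]
  shift [0.4 0.3 2.9] spin 0.0 | 1/5: [0.1 0.1 0.6] 0.0
clock: 12.48
position: [511.6, 332.5, 301.7]
ee_rot: [-0.661, 0.75, -0.001, -0.001]
contact_force: [-0.4, 0.2, -0.8]
gripper_width: 59.6
t 12.47 pos [511.6 332.5 301.7] yaw 172.8 tilt [ 0.001 -0.003] F [-0.4  0.2 -0.8] T [ 0.06 -0.02  0.  ] w 59.6 j6 [ 0.84  0.   -0.97]
  shift [ 0.5  0.5 56.7] spin 0.0 | 1/5: [ 0.1  0.1 11.3] 0.0
```

View pics/s9.png

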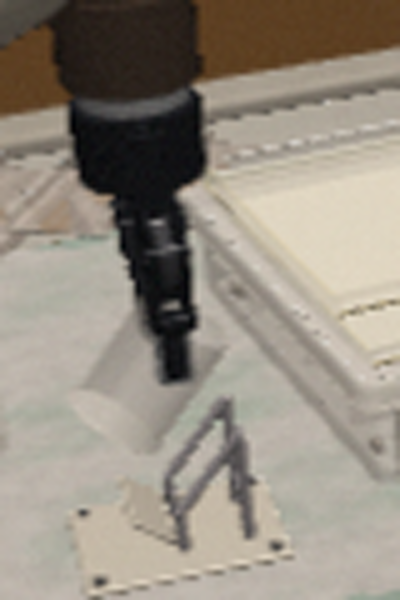

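```bash
python3 -m jog '[[[-30,10,0,0],[-60,20,5,0],[-85,30,20,0],[-100,39,45,0],[-100,39,66,0]]]'; python3 go.py 485 436 229 172.8
```

```text
clock: 13.15
position: [484.9, 438.3, 235.7]
ee_rot: [-0.662, 0.749, -0.001, 0.001]
contact_force: [0.6, -0.8, -0.5]
gripper_width: 60.0
t 13.15 pos [484.9 438.3 235.7] yaw 173.0 tilt [ 0.003 -0.001] F [ 0.6 -0.8 -0.5] T [-0.04  0.06  0.02] w 60.0 j6 [ 0.98  0.   -1.11]
  shift [ 2.2 -0.3  6.7] spin 0.2 | 1/5: [ 0.4 -0.1  1.3] 0.0
```

```bash
python3 -m jog '[[[0,0,5,0],[0,0,7,0],[-3,0,9,0],[-7,0,10,0],[-11,0,11,0]]]'; python3 go.py 485 436 229 172.8; python3 - <<'E'
from h import *
s,d=arm.get_image("scene")
crop(s,170,140,270,260,5,"s10.png")
E
```

```text
clock: 13.78
position: [486.7, 448.7, 226.6]
ee_rot: [-0.663, 0.749, -0.002, 0.0]
contact_force: [-1.1, -5.8, 9.7]
gripper_width: 60.1
t 13.78 pos [486.7 448.7 226.6] yaw 173.0 tilt [ 0.003 -0.004] F [-1.1 -5.8  9.7] T [-2.02  0.41  0.02] w 60.1 j6 [ 0.99  0.01 -1.12]
  shift [12.8  0.1 -2.3] spin 0.2 | 1/5: [ 2.6  0.  -0.5] 0.0
```

View pics/s10.png

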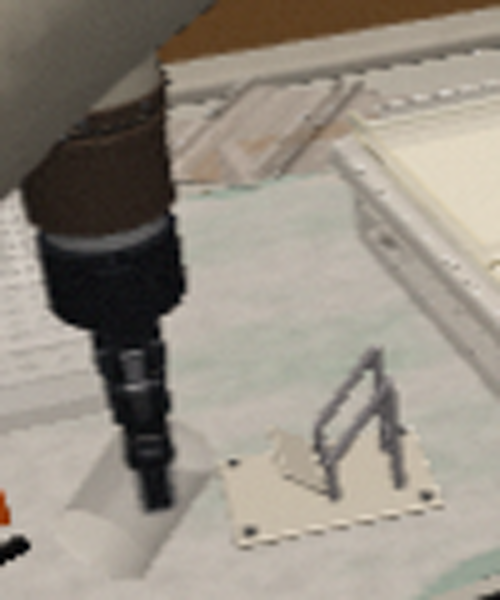

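```bash
python3 -m jog '[[[-2,0,2,0],[-5,0,3.5,0],[-8,0,4.5,0],[-11,0,5,0],[-14,0,5,0]]]'; python3 go.py 485 436 229 172.8; python3 - <<'E'
from h import *
s,d=arm.get_image("scene")
crop(s,170,140,270,260,5,"s11.png")
E
```

```text
clock: 14.45
position: [489.4, 461.5, 226.5]
ee_rot: [-0.663, 0.749, -0.004, -0.0]
contact_force: [-2.6, -8.5, 17.5]
gripper_width: 59.6
t 14.45 pos [489.4 461.5 226.5] yaw 173.0 tilt [ 0.005 -0.006] F [-2.6 -8.5 17.5] T [-3.02  0.75  0.03] w 59.6 j6 [ 1.    0.01 -1.13]
  shift [25.9  1.3 -2.4] spin 0.2 | 1/5: [ 5.2  0.3 -0.5] 0.0
```

View pics/s11.png

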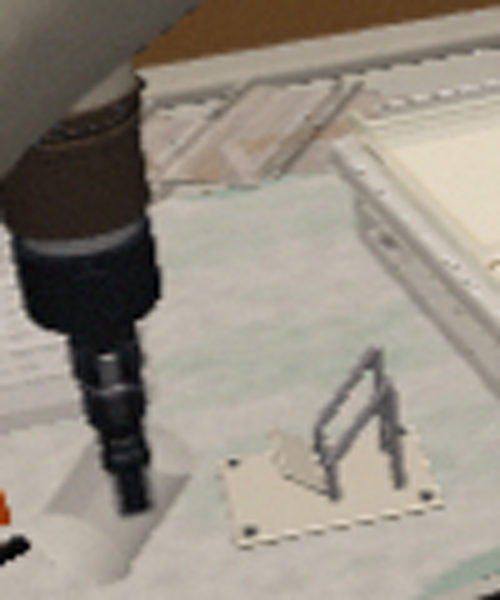

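```bash
python3 -m jog '[[[-1,0,-1,0],[-3,0,-1,0],[-6,0,-1,0],[-9,0,-1,0],[-12,0,-1,0]]]' 59.5; python3 go.py 485 436 229 172.8; python3 - <<'E'
from h import *
s,d=arm.get_image("scene")
crop(s,150,140,250,260,5,"s12.png")
E
```

```text
clock: 15.12
position: [490.9, 474.4, 227.0]
ee_rot: [-0.663, 0.749, -0.004, 0.0]
contact_force: [0.5, -0.3, -0.3]
gripper_width: 59.8
t 15.12 pos [490.9 474.4 227. ] yaw 173.1 tilt [ 0.006 -0.006] F [ 0.5 -0.3 -0.3] T [-0.18  0.03  0.01] w 59.8 j6 [ 1.01  0.01 -1.13]
  shift [38.8  1.2 -1.8] spin 0.3 | 1/5: [ 7.8  0.2 -0.4] 0.1
```

View pics/s12.png

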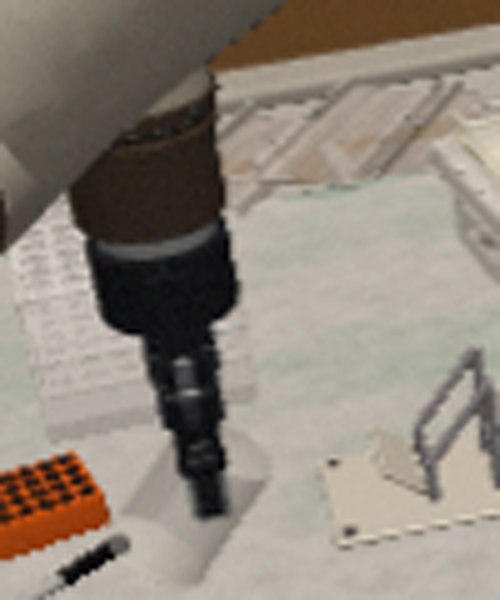

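```bash
cat > cloud.py <<'E'
from h import *
def cloud(n,d,box):
    v,u=np.mgrid[0:400,0:640]; p=P(n)
    xy=cv2.undistortPoints(np.stack([u,v],-1).reshape(-1,1,2).astype(float),p["mtx"],np.array([p["k1"],0,0,0,0])).reshape(400,640,2)
    C=np.dstack([xy*d[...,None],d]); X=(C.reshape(-1,3)-p["t"])@p["R"]; X=X.reshape(400,640,3)
    x0,x1,y0,y1,z0,z1=box
    m=(d>0)&(X[...,0]>x0)&(X[...,0]<x1)&(X[...,1]>y0)&(X[...,1]<y1)&(X[...,2]>z0)&(X[...,2]<z1)
    return X,m
E
python3 - <<'E'
from cloud import *
s,d=arm.get_image("scene")
X,m=cloud("scene",d,(430,550,400,580,6,140))
vis=s.copy(); vis[m]=(0,0,255); crop(vis,150,180,250,270,7,"c12.png")
import sys
for z0 in range(10,130,10):
    q=X[m&(X[...,2]>z0-5)&(X[...,2]<=z0+5)]
    if len(q): print(z0,len(q),"y",np.percentile(q[:,1],[2,50,98]).round(0),"x",np.percentile(q[:,0],[2,98]).round(0))
E
```

```text
10 607 y [403. 529. 578.] x [433. 545.]
20 35 y [482. 504. 562.] x [451. 526.]
30 47 y [473. 504. 523.] x [464. 473.]
40 72 y [468. 508. 532.] x [462. 486.]
50 90 y [462. 507. 530.] x [461. 504.]
60 78 y [454. 501. 521.] x [455. 497.]
70 97 y [438. 487. 512.] x [448. 498.]
80 110 y [444. 467. 505.] x [448. 510.]
90 65 y [456. 481. 498.] x [445. 509.]
100 8 y [467. 483. 490.] x [448. 499.]
110 20 y [467. 481. 493.] x [430. 456.]
120 15 y [468. 482. 492.] x [430. 498.]
```

View pics/c12.png

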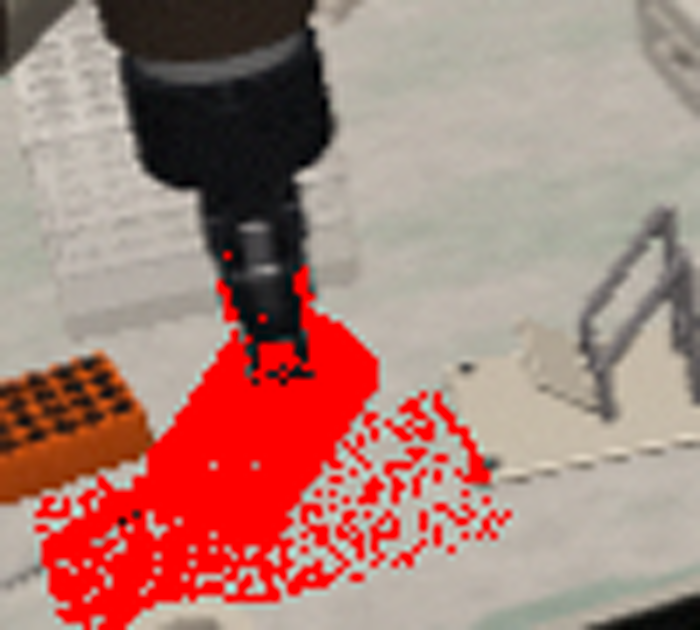

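```bash
python3 -m jog '[[[0,0,0,0],[0,0,0,0],[4,0,-4,0],[20,0,-6,0],[36,0,-6,0]]]' 30; python3 go.py 485 430 227 172.8
```

```text
clock: 15.85
position: [486.3, 437.4, 233.4]
ee_rot: [-0.663, 0.749, -0.004, 0.001]
contact_force: [-0.5, 0.4, -1.0]
gripper_width: 59.7
t 15.85 pos [486.3 437.4 233.4] yaw 173.1 tilt [ 0.006 -0.005] F [-0.5  0.4 -1. ] T [0.   0.04 0.02] w 59.7 j6 [ 0.98  0.01 -1.11]
  shift [7.5 0.4 6.4] spin 0.3 | 1/5: [1.5 0.1 1.3] 0.1
```

```bash
python3 -m jog '[[[0,0,4,0],[0,0,7,0],[0,0,8.5,0],[-1,0,9.5,0],[-4,0,10,0]]]'; python3 go.py 485 430 227 172.8; python3 -m jog '[[[-3,0,1,0],[-6,0,1,0],[-9,0,1,0],[-12,0,1,0],[-15,0,1,0]]]' 59.5; python3 go.py 485 430 227 172.8;python3 - <<'E'
from cloud import *
s,d=arm.get_image("scene"); np.save("pics/d13.npy",d)
crop(s,150,140,250,260,5,"s13.png")
X,m=cloud("scene",d,(430,550,380,580,6,140))
for z0 in range(15,110,10):
    q=X[m&(X[...,2]>z0-5)&(X[...,2]<=z0+5)]
    if len(q): print(z0,len(q),"y",np.percentile(q[:,1],[2,50,98]).round(0),"x",np.percentile(q[:,0],[2,98]).round(0))
E
```

```text
clock: 16.48
position: [486.9, 440.0, 226.5]
ee_rot: [-0.664, 0.748, -0.006, -0.002]
contact_force: [-3.3, -11.0, 20.5]
gripper_width: 59.8
t 16.48 pos [486.9 440.  226.5] yaw 173.2 tilt [ 0.005 -0.012] F [ -3.3 -11.   20.5] T [-3.8   1.25  0.02] w 59.8 j6 [ 0.98  0.01 -1.11]
  shift [10.2  0.7 -0.4] spin 0.4 | 1/5: [ 2.   0.1 -0.1] 0.1
clock: 17.1
position: [489.1, 454.5, 226.7]
ee_rot: [-0.664, 0.748, -0.007, -0.003]
contact_force: [-1.4, -4.1, 8.8]
gripper_width: 59.6
t 17.1 pos [489.1 454.5 226.7] yaw 173.2 tilt [ 0.005 -0.015] F [-1.4 -4.1  8.8] T [-1.38  0.25 -0.03] w 59.6 j6 [ 0.99  0.02 -1.12]
  shift [24.8  1.2  0. ] spin 0.4 | 1/5: [5.  0.2 0. ] 0.1
15 144 y [381. 482. 576.] x [439. 542.]
25 35 y [457. 481. 544.] x [431. 473.]
35 61 y [450. 484. 508.] x [460. 480.]
45 92 y [442. 488. 511.] x [459. 499.]
55 79 y [434. 483. 502.] x [458. 502.]
65 78 y [416. 471. 493.] x [448. 495.]
75 113 y [415. 452. 488.] x [445. 503.]
85 98 y [428. 453. 479.] x [444. 508.]
95 24 y [442. 466. 473.] x [444. 497.]
105 5 y [445. 457. 467.] x [432. 473.]
```

View pics/s13.png

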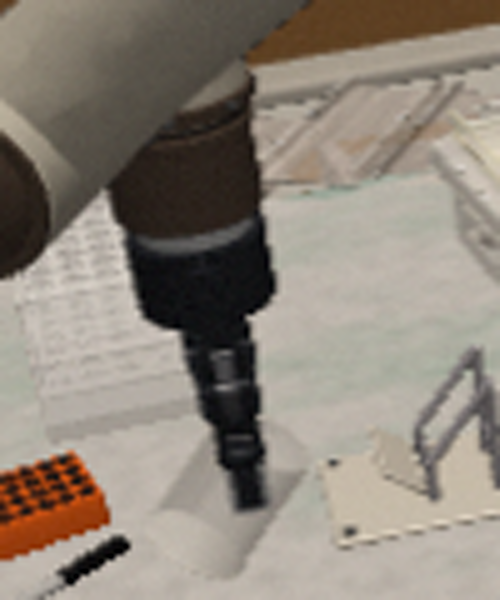

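```bash
python3 -m jog '[[[0,0,0,0],[0,0,0,0],[4,0,-4,0],[15,0,-6,0],[28,0,-5,0]]]' 30; python3 go.py 485 430 227 172.8;  python3 -m jog '[[[0,0,4,0],[0,0,7,0],[0,0,8.5,0],[-1,0,9,0],[-3,0,9,0]]]';python3 go.py 485 430 227 172.8
```

```text
clock: 17.77
position: [485.7, 426.4, 231.9]
ee_rot: [-0.664, 0.748, -0.007, -0.003]
contact_force: [-0.5, -0.0, -0.8]
gripper_width: 59.7
t 17.77 pos [485.7 426.4 231.9] yaw 173.2 tilt [ 0.005 -0.014] F [-0.5 -0.  -0.8] T [ 0.02  0.04 -0.  ] w 59.7 j6 [ 0.97  0.02 -1.1 ]
  shift [-3.5  1.1  4.8] spin 0.4 | 1/5: [-0.7  0.2  1. ] 0.1
clock: 18.4
position: [486.0, 427.8, 226.5]
ee_rot: [-0.664, 0.747, -0.009, -0.005]
contact_force: [-5.2, -9.8, 21.8]
gripper_width: 59.5
t 18.4 pos [486.  427.8 226.5] yaw 173.3 tilt [ 0.004 -0.02 ] F [-5.2 -9.8 21.8] T [-3.44  1.66  0.01] w 59.5 j6 [ 0.97  0.02 -1.1 ]
  shift [-2.   1.3 -0.5] spin 0.5 | 1/5: [-0.4  0.3 -0.1] 0.1
```

```bash
python3 -m jog '[[[-4,0,1,0],[-8,0,1,0],[-12,0,1,0],[-16,0,1,0],[-20,0,1,0]]]' 58.3; python3 go.py 485 430 227 172.8;python3 - <<'E'
from cloud import *
s,d=arm.get_image("scene"); np.save("pics/d14.npy",d)
crop(s,150,140,250,260,5,"s14.png")
X,m=cloud("scene",d,(430,550,380,580,6,140))
for z0 in range(15,110,10):
    q=X[m&(X[...,2]>z0-5)&(X[...,2]<=z0+5)]
    if len(q): print(z0,len(q),"y",np.percentile(q[:,1],[2,50,98]).round(0),"x",np.percentile(q[:,0],[2,98]).round(0))
E
```

```text
clock: 19.02
position: [488.8, 447.0, 226.7]
ee_rot: [-0.665, 0.747, -0.01, -0.006]
contact_force: [-1.0, -5.3, 9.8]
gripper_width: 59.9
t 19.02 pos [488.8 447.  226.7] yaw 173.3 tilt [ 0.005 -0.023] F [-1.  -5.3  9.8] T [-1.57  0.23 -0.  ] w 59.9 j6 [ 0.99  0.02 -1.12]
  shift [17.3  1.8  0.1] spin 0.5 | 1/5: [3.5 0.4 0. ] 0.1
15 138 y [381. 473. 576.] x [445. 541.]
25 38 y [447. 472. 504.] x [451. 471.]
35 59 y [441. 477. 498.] x [459. 477.]
45 86 y [434. 477. 502.] x [458. 499.]
55 76 y [425. 474. 493.] x [457. 498.]
65 83 y [408. 463. 486.] x [450. 496.]
75 111 y [407. 439. 479.] x [445. 501.]
85 103 y [418. 442. 470.] x [444. 511.]
95 24 y [438. 457. 463.] x [443. 499.]
105 5 y [437. 453. 460.] x [432. 455.]
```

View pics/s14.png

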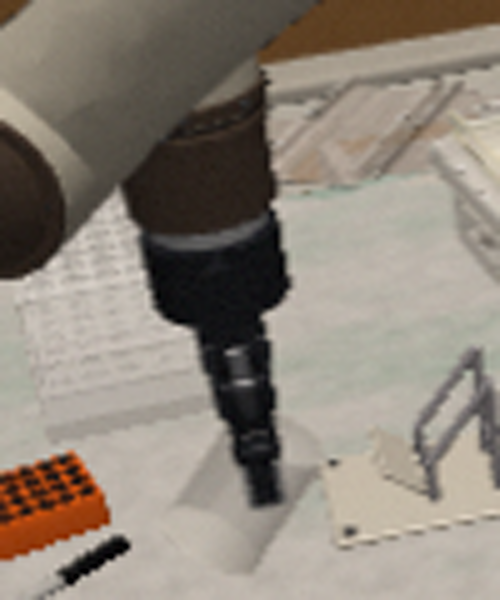

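```bash
python3 -m jog '[[[-2,0,2,0],[-5,0,3,0],[-8,0,4,0],[-11,0,4,0],[-14,0,4,0]]]' 59.9; python3 go.py 485 430 227 172.8;python3 - <<'E'
from cloud import *
s,d=arm.get_image("scene"); np.save("pics/d15.npy",d)
crop(s,150,140,250,260,5,"s15.png")
X,m=cloud("scene",d,(430,550,380,580,6,140))
for z0 in range(15,110,10):
    q=X[m&(X[...,2]>z0-5)&(X[...,2]<=z0+5)]
    if len(q): print(z0,len(q),"y",np.percentile(q[:,1],[2,50,98]).round(0),"x",np.percentile(q[:,0],[2,98]).round(0))
E
```

```text
clock: 19.7
position: [491.0, 460.8, 226.3]
ee_rot: [-0.665, 0.746, -0.012, -0.006]
contact_force: [-1.1, -5.1, 16.4]
gripper_width: 60.1
t 19.7 pos [491.  460.8 226.3] yaw 173.4 tilt [ 0.006 -0.025] F [-1.1 -5.1 16.4] T [-2.26  0.71 -0.05] w 60.1 j6 [ 1.    0.02 -1.13]
  shift [31.3  2.4  0. ] spin 0.6 | 1/5: [6.3 0.5 0. ] 0.1
15 152 y [381. 478. 576.] x [439. 541.]
25 44 y [453. 480. 508.] x [457. 473.]
35 73 y [446. 488. 509.] x [461. 499.]
45 82 y [441. 482. 504.] x [460. 498.]
55 61 y [438. 480. 498.] x [458. 492.]
65 71 y [431. 472. 493.] x [450. 492.]
75 86 y [418. 456. 487.] x [448. 496.]
85 112 y [426. 442. 481.] x [446. 512.]
95 30 y [441. 467. 478.] x [447. 512.]
105 5 y [449. 457. 470.] x [431. 452.]
```

View pics/s15.png

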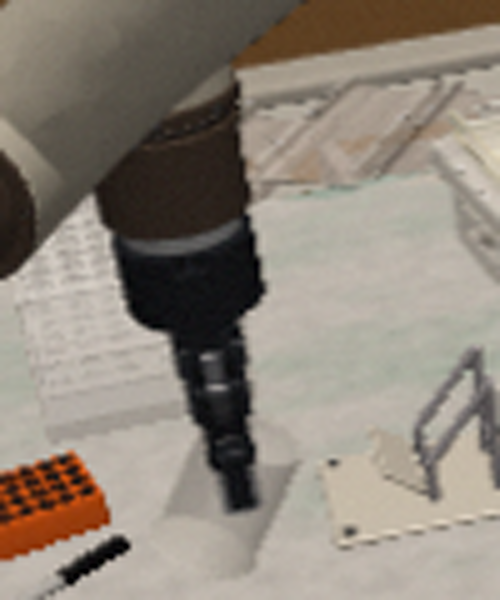

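```bash
python3 -m jog '[[[-3,0,2,0],[-6,0,3,0],[-9,0,4,0],[-12,0,4,0],[-15,0,4,0]]]' 59.9; python3 go.py 485 430 227 172.8;python3 - <<'E'
from cloud import *
s,d=arm.get_image("scene"); np.save("pics/d16.npy",d)
crop(s,150,140,250,260,5,"s16.png")
X,m=cloud("scene",d,(430,550,380,580,6,140))
for z0 in range(15,110,10):
    q=X[m&(X[...,2]>z0-5)&(X[...,2]<=z0+5)]
    if len(q): print(z0,len(q),"y",np.percentile(q[:,1],[2,50,98]).round(0),"x",np.percentile(q[:,0],[2,98]).round(0))
E
```

```text
clock: 20.38
position: [493.1, 475.7, 224.7]
ee_rot: [-0.666, 0.746, -0.013, -0.006]
contact_force: [-2.3, -5.1, 12.8]
gripper_width: 59.7
t 20.38 pos [493.1 475.7 224.7] yaw 173.5 tilt [ 0.008 -0.027] F [-2.3 -5.1 12.8] T [-2.01  0.82 -0.1 ] w 59.7 j6 [ 1.01  0.03 -1.14]
  shift [46.4  2.9 -1.1] spin 0.7 | 1/5: [ 9.3  0.6 -0.2] 0.1
15 182 y [382. 492. 577.] x [441. 543.]
25 73 y [455. 491. 515.] x [462. 501.]
35 62 y [455. 491. 512.] x [462. 495.]
45 71 y [448. 484. 507.] x [461. 496.]
55 57 y [445. 486. 503.] x [458. 490.]
65 57 y [442. 481. 501.] x [451. 497.]
75 76 y [436. 473. 497.] x [449. 493.]
85 117 y [436. 453. 492.] x [449. 513.]
95 28 y [451. 477. 491.] x [446. 509.]
105 18 y [467. 479. 490.] x [430. 475.]
```

View pics/s16.png

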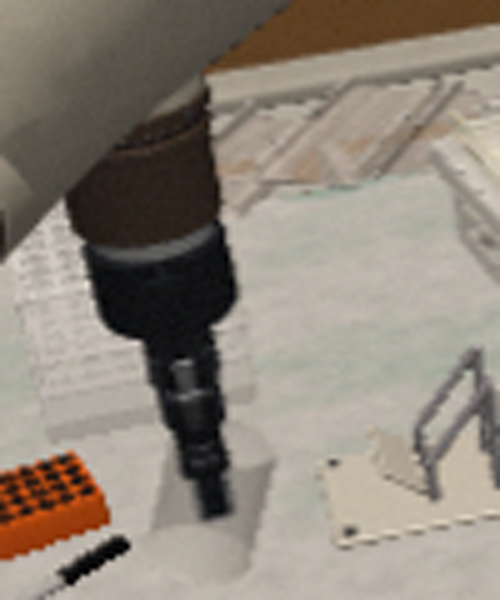

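```bash
python3 -m jog '[[[-2,0,2,0],[-4,0,4,0],[-6,0,6,0],[-7,0,7,0],[-8,0,7,0]]]' 60; python3 go.py 485 430 227 172.8;python3 - <<'E'
from cloud import *
s,d=arm.get_image("scene"); np.save("pics/d17.npy",d)
crop(s,150,140,250,260,5,"s17.png")
X,m=cloud("scene",d,(430,550,380,580,6,140))
for z0 in range(15,110,10):
    q=X[m&(X[...,2]>z0-5)&(X[...,2]<=z0+5)]
    if len(q): print(z0,len(q),"y",np.percentile(q[:,1],[2,50,98]).round(0),"x",np.percentile(q[:,0],[2,98]).round(0))
E
```

```text
clock: 21.05
position: [494.2, 485.1, 221.9]
ee_rot: [-0.667, 0.745, -0.013, -0.004]
contact_force: [-3.8, -2.8, 17.9]
gripper_width: 60.0
t 21.05 pos [494.2 485.1 221.9] yaw 173.6 tilt [ 0.011 -0.025] F [-3.8 -2.8 17.9] T [-1.28  1.64 -0.11] w 60.0 j6 [ 1.01  0.03 -1.14]
  shift [55.9  3.  -3.8] spin 0.8 | 1/5: [11.2  0.6 -0.8] 0.2
15 192 y [382. 495. 575.] x [442. 540.]
25 70 y [459. 494. 517.] x [461. 495.]
35 63 y [457. 488. 512.] x [463. 488.]
45 62 y [452. 487. 510.] x [462. 487.]
55 52 y [450. 483. 509.] x [458. 494.]
65 60 y [449. 484. 506.] x [451. 493.]
75 65 y [445. 479. 504.] x [449. 496.]
85 122 y [443. 461. 501.] x [451. 514.]
95 17 y [466. 491. 499.] x [451. 503.]
105 31 y [472. 489. 500.] x [432. 484.]
```

View pics/s17.png

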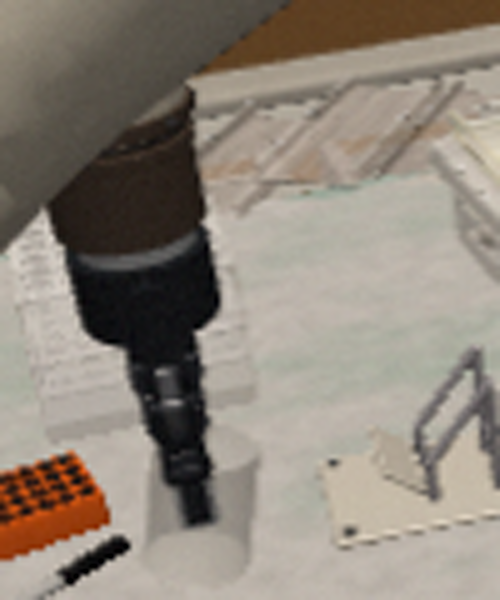

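```bash
python3 -m jog '[[[0,0,0,0],[0,0,0,0],[0,0,0,0],[0,0,-4,0],[0,0,-14,0]]]' 85; python3 go.py 485 430 227 172.8;python3 - <<'E'
from cloud import *
s,d=arm.get_image("scene"); np.save("pics/d18.npy",d)
crop(s,150,140,250,260,5,"s18.png")
d0=np.load("pics/scene0.npy")
X,m=cloud("scene",d0,(360,500,-110,50,30,150))
for z0 in range(35,135,10):
    q=X[m&(X[...,2]>z0-5)&(X[...,2]<=z0+5)]
    if len(q): print(z0,len(q),"y",np.percentile(q[:,1],[2,50,98]).round(0),"x",np.percentile(q[:,0],[2,50,98]).round(0))
# cylinder wall fit: points z 58..118, front-facing, known r=31
from scipy.optimize import least_squares
def fit(q,r):
    f=lambda c:np.hypot(q[:,0]-c[0],q[:,1]-c[1])-r
    o=least_squares(f,q[:,:2].mean(0)+[5,-5],loss="soft_l1",f_scale=2); return o.x.round(1), np.median(np.abs(o.fun)).round(2)
q=X[m&(X[...,2]>58)&(X[...,2]<115)&(np.hypot(X[...,0]-424,X[...,1]+28)<42)]; print("lower",len(q),fit(q,31))
# silhouette of lower in top image: dish & base rim circle
print("top dish centre", onz("top",325+(300+.5)/13-.5,185+(272+.5)/13-.5,48).round(1), "foot", onz("top",325+(292+.5)/13-.5,185+(280+.5)/13-.5,10).round(1))
E
```

```text
clock: 21.72
position: [494.1, 485.3, 235.4]
ee_rot: [-0.667, 0.745, -0.014, -0.005]
contact_force: [0.1, -0.2, 0.1]
gripper_width: 84.6
t 21.73 pos [494.1 485.3 235.4] yaw 173.6 tilt [ 0.01  -0.027] F [ 0.1 -0.2  0.1] T [ 0.07 -0.   -0.06] w 84.6 j6 [ 1.01  0.03 -1.14]
  shift [55.7  3.   9.8] spin 0.8 | 1/5: [11.1  0.6  2. ] 0.2
35 19 y [-29.   7.  43.] x [432. 498. 500.]
45 96 y [-60. -10.  40.] x [382. 402. 500.]
55 92 y [-62.  -7.  41.] x [385. 405. 499.]
65 50 y [-47. -12.  44.] x [391. 403. 500.]
75 92 y [-47.  -6.  42.] x [390. 423. 493.]
85 111 y [-45.  -8.  41.] x [392. 487. 496.]
95 90 y [-50.  -5.  47.] x [392. 424. 500.]
105 80 y [-58. -27.   1.] x [392. 415. 453.]
115 89 y [-60. -28.   0.] x [392. 417. 454.]
125 103 y [-61. -32.   1.] x [391. 427. 455.]
lower 331 (array([423.7, -30.4]), np.float64(1.2))
top dish centre [425.7 -30.3  48. ] foot [424.1 -30.2  10. ]
```

View pics/s18.png

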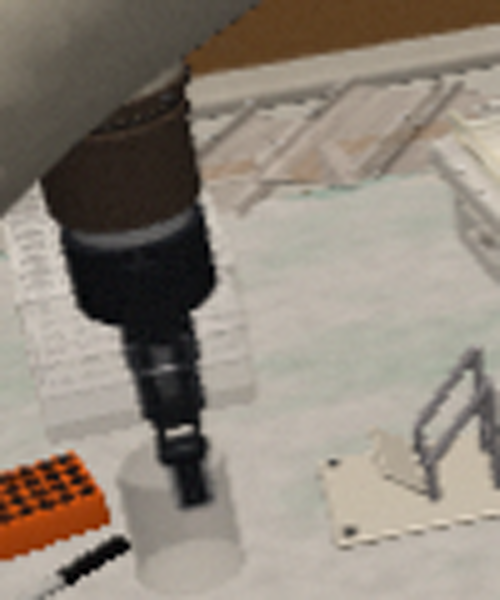

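```bash
python3 - <<'E'
from cloud import *
from scipy.optimize import least_squares
d=np.load("pics/d18.npy"); X,m=cloud("scene",d,(430,560,420,560,14,78))
q=X[m&(np.hypot(X[...,0]-490,X[...,1]-487)<42)]
f=lambda c:np.hypot(q[:,0]-c[0],q[:,1]-c[1])-31
o=least_squares(f,[490,487],loss="soft_l1",f_scale=2); print(len(q),o.x.round(1),np.median(np.abs(o.fun)))
s,_=0,0
print("tool axis at z=40:",np.array([494.1,485.3])+195*np.array([.010,-.027]))
E
python3 go.py 494.1 485.3 208 173.6
```

```text
368 [497.1 490.9] 0.846670229388053
tool axis at z=40: [496.05  480.035]
t 21.77 pos [494.5 485.9 237.8] yaw 173.7 tilt [ 0.013 -0.024] F [1.1 0.9 1.1] T [ 0.1   0.02 -0.  ] w 84.8 j6 [ 1.01  0.03 -1.14]
  shift [-0.1  0.8 29.8] spin 0.1 | 1/5: [-0.   0.2  6. ] 0.0
```

```bash
python3 go.py 495.5 495 208 173.6;  python3 -m jog '[[[-4,1,6,0],[-8,1,12,0],[-9.5,1,20,0],[-9.5,1,26,0],[-9.5,1,29.5,0]]]'; python3 -m jog '[[[0,0,0,0],[0,0,0,0],[0,0,0,0],[0,0,0,0],[0,0,0,0]]]' 30; python3 go.py 495.5 495 208 173.6
```

```text
t 21.77 pos [494.5 485.9 237.8] yaw 173.7 tilt [ 0.013 -0.024] F [1.1 0.9 1.1] T [ 0.1   0.02 -0.  ] w 84.8 j6 [ 1.01  0.03 -1.14]
  shift [-9.9  0.5 29.6] spin 0.1 | 1/5: [-2.   0.1  5.9] 0.0
clock: 22.4
position: [494.8, 494.5, 207.1]
ee_rot: [-0.667, 0.745, -0.013, -0.004]
contact_force: [0.6, 0.5, -0.1]
gripper_width: 84.8
clock: 23.02
position: [494.9, 494.5, 207.3]
ee_rot: [-0.667, 0.745, -0.013, -0.004]
contact_force: [0.6, 0.4, 0.0]
gripper_width: 60.4
t 23.02 pos [494.9 494.5 207.3] yaw 173.7 tilt [ 0.012 -0.025] F [0.6 0.4 0. ] T [0.15 0.02 0.01] w 60.4 j6 [ 1.02  0.03 -1.15]
  shift [-0.5 -0.6 -0.7] spin 0.1 | 1/5: [-0.1 -0.1 -0.1] 0.0
```

```bash
python3 -m jog '[[[0,0,-5,0],[0,0,-35,0],[15,0,-85,0],[50,0,-130,0],[100,0,-150,0]]]'; python3 go.py 423 -26 360 173.6
```

```text
clock: 23.65
position: [482.0, 399.0, 363.1]
ee_rot: [-0.667, 0.745, -0.013, -0.001]
contact_force: [0.1, -1.4, -0.8]
gripper_width: 60.4
t 23.65 pos [482.  399.  363.1] yaw 173.8 tilt [ 0.016 -0.021] F [ 0.1 -1.4 -0.8] T [ 0.   -0.02  0.02] w 60.4 j6 [ 0.95  0.03 -1.08]
  shift [428.7  12.6  10.9] spin 0.2 | 1/5: [85.7  2.5  2.2] 0.0
```

```bash
python3 -m jog '[[[60,2,1,0],[120,4,2,0],[180,6,4,0],[240,8,6,0],[295,9,7,0]]]'; python3 go.py 423 -26 360 173.6
```

```text
clock: 24.28
position: [440.1, 104.5, 361.9]
ee_rot: [-0.668, 0.744, -0.013, -0.0]
contact_force: [0.8, 0.3, -0.7]
gripper_width: 60.2
t 24.27 pos [440.1 104.5 361.9] yaw 173.8 tilt [ 0.017 -0.02 ] F [ 0.8  0.3 -0.7] T [ 0.01 -0.06  0.04] w 60.2 j6 [ 0.6   0.03 -0.73]
  shift [131.6   2.9   4.3] spin 0.2 | 1/5: [26.3  0.6  0.9] 0.0
```

```bash
python3 -m jog '[[[45,1,1,0],[85,2,2,0],[115,3,3,0],[128,3,4,0],[131.6,3,4.3,0]]]'; python3 go.py 423 -26 360 173.6; python3 - <<'E'
from cloud import *
s,d=arm.get_image("scene"); np.save("pics/d20.npy",d); cv2.imwrite("pics/s20full.png",s)
crop(s,300,90,400,240,4,"s20.png")
E
```

```text
clock: 24.9
position: [422.9, -26.4, 360.2]
ee_rot: [-0.667, 0.745, -0.013, -0.0]
contact_force: [-0.0, -0.3, -0.5]
gripper_width: 60.2
t 24.9 pos [422.9 -26.4 360.2] yaw 173.7 tilt [ 0.018 -0.02 ] F [-0.  -0.3 -0.5] T [ 0.09  0.03 -0.03] w 60.2 j6 [ 0.33  0.03 -0.46]
  shift [-0.4 -0.1  0.2] spin 0.1 | 1/5: [-0.1 -0.   0. ] 0.0
```

View pics/s20.png

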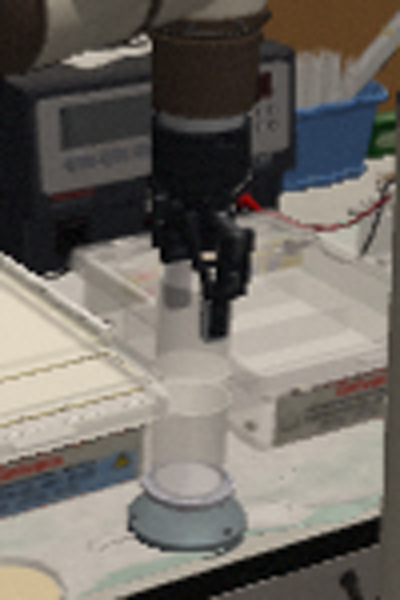

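```bash
cat > fit2.py <<'E'
from cloud import *
from scipy.optimize import least_squares
def fits(d,s,slices,c0=(424,-30)):
    X,m=cloud("scene",d,(370,480,-90,40,30,260)); br=s.max(2)>95
    out=[]
    for z0,z1,r in slices:
        mm=m&br&(X[...,2]>z0)&(X[...,2]<z1)&(np.hypot(X[...,0]-c0[0],X[...,1]-c0[1])<r+9)
        q=X[mm]
        f=lambda c:np.hypot(q[:,0]-c[0],q[:,1]-c[1])-r
        o=least_squares(f,c0,loss="soft_l1",f_scale=1.5)
        print((z0,z1),len(q),o.x.round(1),"med",np.median(np.abs(o.fun)).round(2)); out.append(o.x)
    return out
E
python3 - <<'E'
from fit2 import *
s=cv2.imread("pics/s20full.png"); d=np.load("pics/d20.npy")
fits(d,s,[(52,116,31),(52,80,31),(80,116,31),(119,130,33.5),(152,162,33.5),(163,210,31),(163,180,31),(180,205,31)])
s0=cv2.imread("pics/scene0.png"); d0=np.load("pics/scene0.npy"); print("initial")
fits(d0,s0,[(52,116,31),(52,80,31),(80,116,31),(119,130,33.5)])
X,m=cloud("scene",d,(370,480,-90,40,30,260))
# image silhouette columns
g=cv2.cvtColor(s,cv2.COLOR_BGR2GRAY)
for v in (178,182,184,190,196,202,206): print(v,g[v,330:365])
E
```

```text
(52, 116) 366 [423.4 -30.4] med 1.12
(52, 80) 130 [423.8 -30.7] med 1.02
(80, 116) 236 [423.3 -30.1] med 1.18
(119, 130) 100 [423.3 -29. ] med 2.9
(152, 162) 45 [426.9 -31. ] med 1.3
(163, 210) 225 [423.9 -30.2] med 1.09
(163, 180) 90 [424.6 -30.1] med 0.8
(180, 205) 113 [423.  -30.2] med 1.33
initial
(52, 116) 364 [423.7 -30.4] med 1.19
(52, 80) 131 [423.8 -30.4] med 1.05
(80, 116) 233 [423.6 -30.3] med 1.29
(119, 130) 111 [422.4 -29.1] med 3.03
178 [170 153 140 138 142 157 165 165 158 131 142 145 159 161 161 162 166 166
 167 167 169 166 164 161 153 148 151 172 188 188 183 182 183 184 187]
182 [163 172 196 197 191 179 167 150 164 160 156 156 161 161 164 168 168 170
 172 173 172 172 171 175 176 172 175 169 162 160 161 166 180 188 194]
184 [206 189 176 168 171 173 174 186 176 157 149 169 173 175 178 178 180 179
 181 181 177 177 176 180 183 181 168 142 144 149 152 149 150 149 152]
190 [198 192 192 214 198 169 194 191 180 156 154 159 175 182 180 180 181 179
 173 171 171 169 167 164 160 156 156 168 155 151 152 155 155 152 155]
196 [178 177 172 174 163 103 134 147 144 148 149 151 151 154 151 151 153 154
 155 151 151 149 145 142 141 137 137 142 149 158 156 121 101 123 151]
202 [ 96  91  97  95  98 118 154 155 143 145 147 147 151 151 153 152 153 157
 157 155 152 149 147 146 140 139 159 186 183 183 184 186 182 169 162]
206 [ 69  66  81  92 106 132 161 155 134 140 136 145 157 161 162 162 165 172
 173 173 167 153 135 129 134 150 181 179 180 178 180 182 184 180 181]
```

```bash
python3 go.py 422.1 -26.1 338 173.7
```

```text
t 24.95 pos [422.9 -26.2 360.1] yaw 173.8 tilt [ 0.017 -0.02 ] F [-0.   0.1 -0.6] T [ 0.01  0.07 -0.03] w 60.1 j6 [ 0.33  0.03 -0.46]
  shift [-0.4  1.3 22.1] spin 0.1 | 1/5: [-0.1  0.3  4.4] 0.0
```

```bash
python3 -m jog '[[[-0.1,0.3,5,0],[-0.2,0.6,11,0],[-0.3,1,16,0],[-0.4,1.3,20,0],[-0.4,1.3,22,0]]]'; python3 go.py 422.1 -26.1 335 173.7
```

```text
clock: 25.58
position: [422.1, -26.0, 337.7]
ee_rot: [-0.668, 0.744, -0.013, -0.001]
contact_force: [0.1, 0.8, -1.3]
gripper_width: 60.4
t 25.57 pos [422.1 -26.  337.7] yaw 173.8 tilt [ 0.017 -0.02 ] F [ 0.1  0.8 -1.3] T [0.02 0.06 0.02] w 60.4 j6 [ 0.33  0.03 -0.46]
  shift [0.  0.  2.7] spin 0.1 | 1/5: [0.  0.  0.5] 0.0
```

```bash
python3 -m jog '[[[0,0,0.4,0],[0,0,0.8,0],[0,0,1.2,0],[0,0,1.6,0],[0,0,2,0]]]'; python3 go.py 422.1 -26.1 335 173.7;  python3 -m jog '[[[0,0,0.3,0],[0,0,0.6,0],[0,0,0.9,0],[0,0,1.2,0],[0,0,1.4,0]]]'; python3 go.py 422.1 -26.1 335 173.7
```

```text
clock: 26.2
position: [422.1, -26.1, 335.8]
ee_rot: [-0.668, 0.744, -0.013, -0.0]
contact_force: [0.2, -0.5, -1.1]
gripper_width: 60.2
t 26.2 pos [422.1 -26.1 335.8] yaw 173.8 tilt [ 0.017 -0.02 ] F [ 0.2 -0.5 -1.1] T [0.11 0.05 0.04] w 60.2 j6 [ 0.33  0.03 -0.46]
  shift [0.  0.  0.8] spin 0.1 | 1/5: [0.  0.  0.2] 0.0
clock: 26.82
position: [422.2, -26.1, 335.0]
ee_rot: [-0.668, 0.744, -0.014, -0.0]
contact_force: [-1.5, 1.5, 7.3]
gripper_width: 60.6
t 26.82 pos [422.2 -26.1 335. ] yaw 173.8 tilt [ 0.017 -0.021] F [-1.5  1.5  7.3] T [ 0.08  0.93 -0.05] w 60.6 j6 [ 0.33  0.03 -0.46]
  shift [0.  0.1 0. ] spin 0.1 | 1/5: [0. 0. 0.] 0.0
```

```bash
python3 -m jog '[[[0,0,-0.4,0],[0,0,-0.4,0],[0,0,-0.4,0],[0,0,-0.4,0],[0,0,-0.4,0]]]' 80; python3 go.py 422.1 -26.1 335 173.7; python3 - <<'E'
from fit2 import *
s,d=arm.get_image("scene"); np.save("pics/d21.npy",d); cv2.imwrite("pics/s21full.png",s)
crop(s,310,100,390,240,4.2,"s21.png")
fits(d,s,[(52,116,31),(80,116,31),(119,137,33.5),(140,200,31),(140,160,31),(160,200,31)])
E
```

```text
clock: 27.45
position: [422.2, -26.1, 335.4]
ee_rot: [-0.668, 0.744, -0.013, -0.001]
contact_force: [-0.2, -0.1, -0.8]
gripper_width: 80.0
t 27.45 pos [422.2 -26.1 335.4] yaw 173.8 tilt [ 0.017 -0.021] F [-0.2 -0.1 -0.8] T [ 0.01  0.02 -0.02] w 80.0 j6 [ 0.33  0.03 -0.46]
  shift [0.  0.1 0.4] spin 0.1 | 1/5: [0.  0.  0.1] 0.0
(52, 116) 316 [423.7 -30.3] med 1.03
(80, 116) 183 [423.6 -30.1] med 1.12
(119, 137) 95 [425.7 -31.3] med 1.37
(140, 200) 256 [423.8 -30. ] med 1.15
(140, 160) 105 [423.7 -29.9] med 1.13
(160, 200) 151 [423.8 -30.1] med 1.12
```

View pics/s21.png

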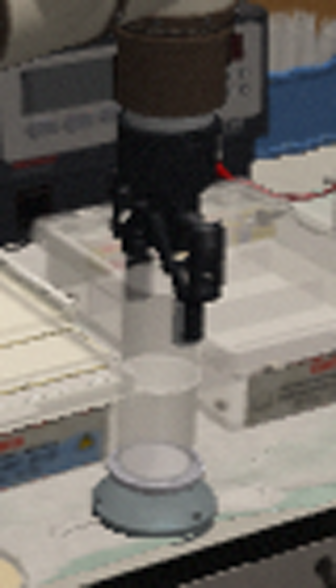

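```bash
python3 go.py 422 -26 397 173.8; python3 go.py 420.8 -26.5 397
```

```text
t 27.5 pos [422.2 -26.1 335.4] yaw 173.8 tilt [ 0.017 -0.021] F [ 0.1 -0.3 -0.1] T [0.07 0.05 0.04] w 79.9 j6 [ 0.33  0.03 -0.46]
  shift [  1.1  -1.  -61.6] spin -0.0 | 1/5: [  0.2  -0.2 -12.3] -0.0
t 27.5 pos [422.2 -26.1 335.4] yaw 173.8 tilt [ 0.017 -0.021] F [ 0.1 -0.3 -0.1] T [0.07 0.05 0.04] w 79.9 j6 [ 0.33  0.03 -0.46]
  shift [  1.7   0.2 -61.6] spin 0 | 1/5: [  0.3   0.  -12.3] 0.0
```

```bash
python3 -m jog '[[[0.2,-0.1,-8,0],[0.4,-0.2,-22,0],[0.8,-0.3,-40,0],[1.4,0,-55,0],[1.7,0.2,-61.6,0]]]' 84; python3 -m jog '[[[0,0,0,0],[0,0,0,0],[0,0,0,0],[0,0,0,0],[0,0,0,0]]]' 0; python3 go.py 420.8 -26.5 387; python3 - <<'E'
from fit2 import *
s,d=arm.get_image("scene"); np.save("pics/d22.npy",d); cv2.imwrite("pics/s22full.png",s)
crop(s,310,80,390,240,3.7,"s22.png")
fits(d,s,[(52,116,31),(140,200,31)])
E
```

```text
clock: 28.12
position: [420.8, -26.5, 398.3]
ee_rot: [-0.668, 0.744, -0.014, 0.001]
contact_force: [-0.3, 0.4, -0.2]
gripper_width: 84.1
clock: 28.75
position: [420.8, -26.5, 398.1]
ee_rot: [-0.668, 0.744, -0.014, 0.0]
contact_force: [0.1, 0.1, 0.8]
gripper_width: -0.0
t 28.75 pos [420.8 -26.5 398.1] yaw 173.8 tilt [ 0.019 -0.02 ] F [0.1 0.1 0.8] T [0.1  0.05 0.01] w -0.0 j6 [ 0.33  0.03 -0.46]
  shift [-0.2  0.3 11.1] spin 0 | 1/5: [-0.   0.1  2.2] 0.0
(52, 116) 315 [423.8 -30.5] med 1.11
(140, 200) 317 [424.1 -29.8] med 1.02
```

View pics/s22.png

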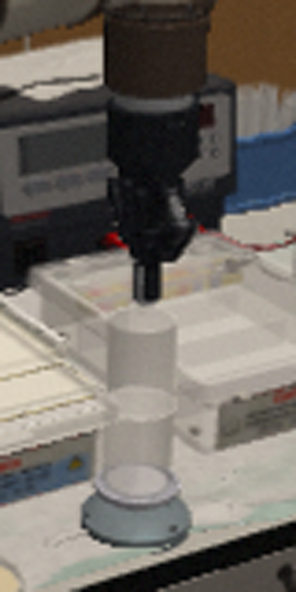

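```bash
python3 -m jog '[[[0,0.1,3,0],[-0.1,0.1,6,0],[-0.1,0.2,8.5,0],[-0.2,0.3,10.5,0],[-0.2,0.3,11.5,0]]]'; python3 go.py 420.8 -26.5 384;  python3 -m jog '[[[0,0,0.5,0],[0,0,1,0],[0,0,1.5,0],[0,0,2,0],[0,0,2.5,0]]]'; python3 go.py 420.8 -26.5 384
```

```text
clock: 29.42
position: [420.8, -26.5, 386.5]
ee_rot: [-0.668, 0.744, -0.014, 0.0]
contact_force: [-0.2, 0.9, 0.3]
gripper_width: -0.0
t 29.43 pos [420.8 -26.5 386.5] yaw 173.8 tilt [ 0.019 -0.02 ] F [-0.2  0.9  0.3] T [0.09 0.04 0.02] w -0.0 j6 [ 0.33  0.03 -0.46]
  shift [-0.   0.   2.5] spin 0 | 1/5: [-0.   0.   0.5] 0.0
clock: 30.05
position: [421.1, -26.5, 384.5]
ee_rot: [-0.668, 0.744, -0.014, 0.001]
contact_force: [-0.5, 0.2, 2.9]
gripper_width: -0.2
t 30.05 pos [421.1 -26.5 384.5] yaw 173.8 tilt [ 0.02 -0.02] F [-0.5  0.2  2.9] T [0.06 0.21 0.04] w -0.2 j6 [ 0.33  0.03 -0.46]
  shift [0.  0.3 0.5] spin 0 | 1/5: [0.  0.1 0.1] 0.0
```

```bash
python3 -m jog '[[[0,0,0.8,0],[0,0,1.6,0],[0,0,2.4,0],[0,0.1,3.2,0],[0,0.1,4,0]]]'; python3 go.py 420.8 -26.5 384
```

```text
clock: 30.68
position: [422.2, -26.5, 383.6]
ee_rot: [-0.668, 0.744, -0.017, 0.003]
contact_force: [-2.4, -0.1, 15.5]
gripper_width: 0.1
t 30.68 pos [422.2 -26.5 383.6] yaw 173.9 tilt [ 0.026 -0.021] F [-2.4 -0.1 15.5] T [0.12 0.73 0.04] w 0.1 j6 [ 0.33  0.03 -0.46]
  shift [ 0.2  1.3 -0.5] spin 0 | 1/5: [ 0.   0.3 -0.1] 0.0
```

```bash
python3 -m jog '[[[0,0.4,1,0],[0,0.7,2,0],[0,0.9,3,0],[0,1,4,0],[0,1.1,5,0]]]'; python3 go.py 420.8 -26.5 384
```

```text
clock: 31.3
position: [422.6, -26.4, 382.1]
ee_rot: [-0.669, 0.743, -0.019, 0.005]
contact_force: [-3.1, -0.0, 17.1]
gripper_width: -0.1
t 31.3 pos [422.6 -26.4 382.1] yaw 174.0 tilt [ 0.033 -0.022] F [-3.1 -0.  17.1] T [ 0.05  0.83 -0.01] w -0.1 j6 [ 0.33  0.04 -0.46]
  shift [ 0.4  1.7 -1.9] spin 0 | 1/5: [ 0.1  0.3 -0.4] 0.0
```

```bash
python3 - <<'E'
from fit2 import *
s,d=arm.get_image("scene"); np.save("pics/d23.npy",d); cv2.imwrite("pics/s23full.png",s)
crop(s,310,80,390,240,3.7,"s23.png")
fits(d,s,[(52,112,31),(138,196,31),(138,165,31),(165,196,31)])
E
python3 go.py 420.8 -26.5 380
```

```text
(52, 112) 299 [424.6 -30.5] med 1.03
(138, 196) 313 [427.2 -29.8] med 1.11
(138, 165) 141 [427.1 -29.8] med 1.25
(165, 196) 172 [427.3 -29.9] med 0.96
t 31.35 pos [422.5 -26.3 382. ] yaw 174.0 tilt [ 0.033 -0.021] F [-2.4  0.3 14.6] T [ 0.04  0.67 -0.03] w 0.2 j6 [ 0.33  0.04 -0.46]
  shift [0.3 1.7 1.9] spin 0 | 1/5: [0.1 0.3 0.4] 0.0
```

View pics/s23.png

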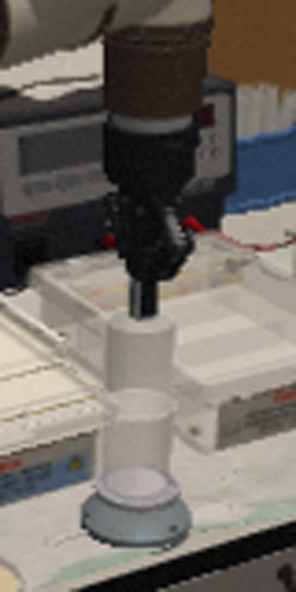

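```bash
python3 -m jog '[[[0,1,0,0],[0,2,0,0],[0,3,0,0],[0,4,0,0],[0,4.5,0,0]]]'; python3 go.py 420.8 -26.5 380;python3 - <<'E'
from fit2 import *
s,d=arm.get_image("scene"); np.save("pics/d24.npy",d); cv2.imwrite("pics/s24full.png",s)
fits(d,s,[(52,112,31),(138,196,31),(138,165,31),(165,196,31)])
E
```

```text
clock: 31.98
position: [418.6, -25.7, 382.5]
ee_rot: [-0.669, 0.743, -0.02, 0.006]
contact_force: [1.8, 0.9, 5.5]
gripper_width: 0.3
t 31.98 pos [418.6 -25.7 382.5] yaw 174.0 tilt [ 0.036 -0.021] F [1.8 0.9 5.5] T [ 0.08 -0.24 -0.02] w 0.3 j6 [ 0.34  0.04 -0.46]
  shift [ 0.5 -2.2  2.6] spin 0 | 1/5: [ 0.1 -0.4  0.5] 0.0
(52, 112) 286 [423.  -30.4] med 1.02
(138, 196) 312 [420.1 -29.5] med 1.07
(138, 165) 140 [420.8 -29.4] med 1.02
(165, 196) 172 [419.7 -29.5] med 0.87
```

```bash
python3 -m jog '[[[0,0,-5,0],[0,0,-10,0],[0,0,-14,0],[0,0,-16,0],[0,0,-16,0]]]'; python3 go.py 420.8 -26.5 398;python3 - <<'E'
from fit2 import *
s,d=arm.get_image("scene"); np.save("pics/d25.npy",d); cv2.imwrite("pics/s25full.png",s)
crop(s,310,80,390,240,3.7,"s25.png")
fits(d,s,[(52,112,31),(138,196,31),(138,165,31),(165,196,31)])
E
```

```text
clock: 32.65
position: [417.9, -25.4, 398.6]
ee_rot: [-0.669, 0.743, -0.02, 0.006]
contact_force: [-0.6, -0.1, -0.2]
gripper_width: -0.3
t 32.65 pos [417.9 -25.4 398.6] yaw 174.0 tilt [ 0.036 -0.021] F [-0.6 -0.1 -0.2] T [ 0.02  0.06 -0.06] w -0.3 j6 [ 0.34  0.04 -0.46]
  shift [ 0.8 -2.9  0.7] spin 0 | 1/5: [ 0.2 -0.6  0.1] 0.0
(52, 112) 301 [423.8 -30.3] med 0.94
(138, 196) 309 [424.  -29.8] med 1.02
(138, 165) 144 [424.2 -29.6] med 0.93
(165, 196) 165 [423.8 -30. ] med 1.08
```

View pics/s25.png

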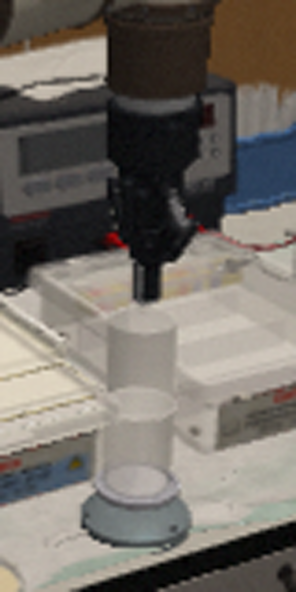

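```bash
python3 go.py 417.8 -26.4 385.3; python3 -m jog '[[[0.4,0.1,4,0],[0.8,0.2,7.5,0],[1,0.3,10.5,0],[1.2,0.4,12.5,0],[1.3,0.4,13.3,0]]]'; python3 go.py 417.8 -26.4 384
```

```text
t 32.7 pos [417.9 -25.4 398.5] yaw 174.0 tilt [ 0.036 -0.021] F [ 0.2 -0.4 -0.1] T [0.06 0.09 0.03] w -0.2 j6 [ 0.34  0.04 -0.46]
  shift [ 0.8  0.5 13.2] spin 0 | 1/5: [0.2 0.1 2.6] 0.0
clock: 33.33
position: [417.9, -27.0, 385.0]
ee_rot: [-0.669, 0.743, -0.02, 0.006]
contact_force: [0.3, 0.5, 0.6]
gripper_width: -0.1
t 33.33 pos [417.9 -27.  385. ] yaw 174.0 tilt [ 0.035 -0.021] F [0.3 0.5 0.6] T [0.06 0.07 0.  ] w -0.1 j6 [ 0.34  0.04 -0.46]
  shift [-0.6  0.2  1. ] spin 0 | 1/5: [-0.1  0.   0.2] 0.0
```

```bash
python3 -m jog '[[[0,0.5,2,0],[0,1,4,0],[0,1.6,6,0],[0,2.1,8,0],[0,2.4,9.5,0]]]'; python3 go.py 417.8 -26.4 384; python3 - <<'E'
from fit2 import *
s,d=arm.get_image("scene"); np.save("pics/d26.npy",d); cv2.imwrite("pics/s26full.png",s)
crop(s,310,80,390,240,3.7,"s26.png")
fits(d,s,[(52,112,31),(138,196,31),(138,165,31),(165,196,31)])
E
```

```text
clock: 33.95
position: [418.1, -26.7, 381.1]
ee_rot: [-0.67, 0.742, -0.024, 0.01]
contact_force: [-2.9, -0.1, 24.1]
gripper_width: -0.0
t 33.95 pos [418.1 -26.7 381.1] yaw 174.2 tilt [ 0.047 -0.022] F [-2.9 -0.1 24.1] T [-0.05  0.95 -0.05] w -0.0 j6 [ 0.34  0.04 -0.47]
  shift [-0.2  0.2 -2.9] spin 0 | 1/5: [-0.   0.  -0.6] 0.0
(52, 112) 292 [424.4 -30.6] med 1.06
(138, 196) 312 [425.5 -29.9] med 0.98
(138, 165) 145 [425.3 -30. ] med 0.85
(165, 196) 167 [425.7 -29.8] med 1.03
```

View pics/s26.png

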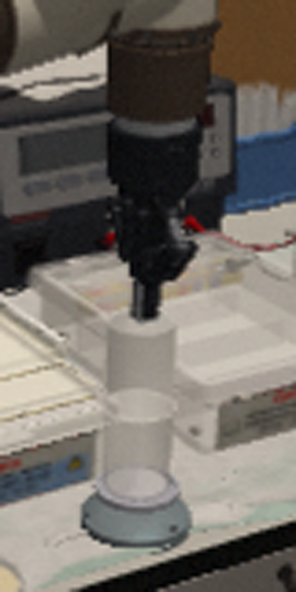

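```bash
python3 -m jog '[[[0,0.8,1.5,0],[0,1.2,3,0],[0,1.5,4,0],[0,1.7,5,0],[0,1.8,5.5,0]]]'; python3 go.py 417.8 -26.4 384; python3 - <<'E'
from fit2 import *
s,d=arm.get_image("scene"); np.save("pics/d27.npy",d); cv2.imwrite("pics/s27full.png",s)
fits(d,s,[(52,112,31),(138,190,31),(138,165,31),(165,190,31)])
E
```

```text
clock: 34.62
position: [417.4, -26.6, 377.8]
ee_rot: [-0.67, 0.742, -0.026, 0.012]
contact_force: [-2.4, -0.4, 11.3]
gripper_width: -0.1
t 34.62 pos [417.4 -26.6 377.8] yaw 174.2 tilt [ 0.052 -0.022] F [-2.4 -0.4 11.3] T [-0.04  0.6  -0.01] w -0.1 j6 [ 0.34  0.05 -0.47]
  shift [-0.1 -0.7 -6.2] spin 0 | 1/5: [-0.  -0.1 -1.2] 0.0
(52, 112) 293 [424.1 -30.4] med 1.15
(138, 190) 277 [425.7 -29.5] med 0.96
(138, 165) 143 [425.6 -29.4] med 1.19
(165, 190) 134 [425.9 -29.6] med 0.82
```

```bash
python3 -m jog '[[[0,0.7,0.6,0],[0,1,1.2,0],[0,1.2,1.8,0],[0,1.3,2.4,0],[0,1.3,3,0]]]'; python3 go.py 417.8 -26.4 384; python3 - <<'E'
from fit2 import *
s,d=arm.get_image("scene"); np.save("pics/d28.npy",d); cv2.imwrite("pics/s28full.png",s)
fits(d,s,[(48,106,31),(132,188,31),(132,160,31),(160,188,31)])
E
```

```text
clock: 35.3
position: [416.2, -26.5, 374.3]
ee_rot: [-0.67, 0.742, -0.026, 0.012]
contact_force: [0.6, 2.1, 3.8]
gripper_width: 0.2
t 35.3 pos [416.2 -26.5 374.3] yaw 174.2 tilt [ 0.051 -0.022] F [0.6 2.1 3.8] T [ 0.15 -0.03  0.02] w 0.2 j6 [ 0.34  0.05 -0.47]
  shift [-0.1 -2.1 -9.6] spin 0 | 1/5: [-0.  -0.4 -1.9] 0.0
(48, 106) 284 [423.7 -30.6] med 0.98
(132, 188) 291 [423.5 -30. ] med 0.98
(132, 160) 142 [423.7 -30.2] med 1.05
(160, 188) 149 [423.3 -29.9] med 0.93
```

```bash
python3 -m jog '[[[0,0,-1,0],[0,-0.1,-5,0],[0,-0.3,-15,0],[0,-1,-40,0],[0,-2,-70,0]]]'; python3 go.py 417.8 -26.4 384; python3 - <<'E'
from fit2 import *
s,d=arm.get_image("scene"); np.save("pics/d29.npy",d); cv2.imwrite("pics/s29full.png",s)
crop(s,200,80,400,260,4,"s29.png")
fits(d,s,[(48,106,31),(132,188,31),(132,160,31),(160,188,31)])
X,m=cloud("scene",d,(385,460,-70,10,150,260)); X0,m0=cloud("scene",np.load("pics/d25.npy"),(385,460,-70,10,150,260))
q=X[m]; print("top z after",np.percentile(q[:,2],[50,90,97]).round(1))
for n,XX in (("before",cloud("scene",np.load("pics/d25.npy"),(0,1,0,1,0,1))[0]),("after",X)):
    mm=(np.hypot(XX[...,0]-424,XX[...,1]+30)<20)&(XX[...,2]>190)&(XX[...,2]<214); print(n,mm.sum(),np.median(XX[mm][:,2]).round(1) if mm.any() else "")
    dd=(np.abs(np.hypot(XX[...,0]-424,XX[...,1]+30)-38)<3)&(XX[...,2]>28)&(XX[...,2]<52); print(" dish lip z",np.percentile(XX[dd][:,2],[50,90]).round(1))
E
```

```text
clock: 35.98
position: [414.4, -25.2, 445.3]
ee_rot: [-0.67, 0.742, -0.025, 0.011]
contact_force: [0.1, -0.1, -0.1]
gripper_width: 0.3
t 35.98 pos [414.4 -25.2 445.3] yaw 174.2 tilt [ 0.051 -0.023] F [ 0.1 -0.1 -0.1] T [ 0.05  0.03 -0.01] w 0.3 j6 [ 0.35  0.04 -0.46]
  shift [-0.2 -0.3 61.4] spin 0 | 1/5: [-0.  -0.1 12.3] 0.0
(48, 106) 282 [423.9 -30.5] med 0.87
(132, 188) 292 [424.1 -29.9] med 1.17
(132, 160) 143 [424.  -29.9] med 1.16
(160, 188) 149 [424.2 -29.9] med 1.18
top z after [186.6 203.3 204.1]
before 43 212.6
 dish lip z [47.8 50.4]
after 49 203.1
 dish lip z [38.4 40.6]
```

View pics/s29.png

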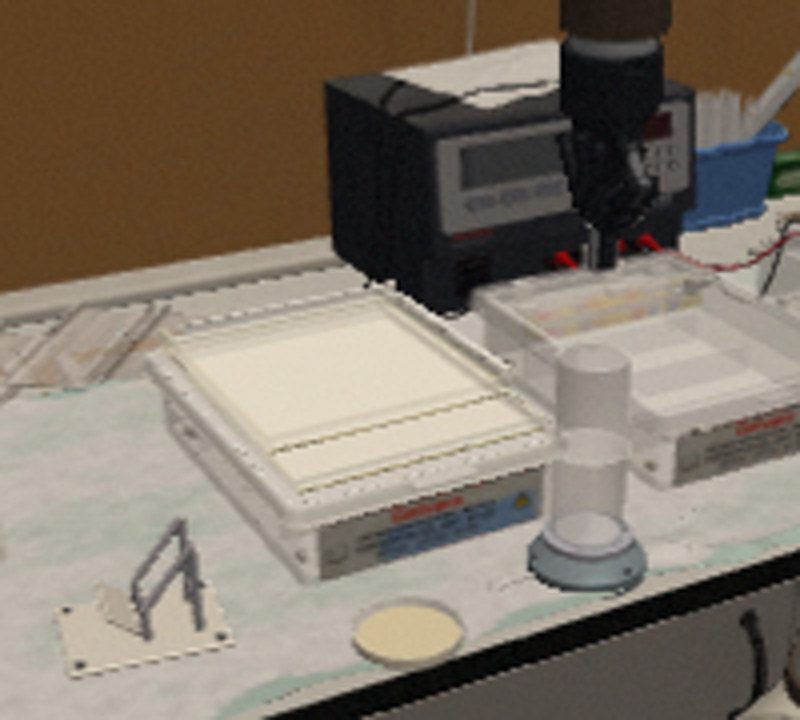

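```bash
python3 - <<'E'
from h import *
t,_=arm.get_image("top"); t0=cv2.imread("pics/top0.png")
for n,(x0,y0,x1,y1) in {"petri":(286,198,316,228),"timer":(420,204,446,228),"tape":(192,202,216,224)}.items():
    a=cv2.cvtColor(t0[y0:y1,x0:x1],6).astype(np.float32); b=cv2.cvtColor(t[y0:y1,x0:x1],6).astype(np.float32)
    print(n,"shift px",np.round(cv2.phaseCorrelate(a,b)[0],2),"diff",np.abs(a-b).mean().round(1))
print(arm.read_state()["clock"]); arm.job_done()
E
```

```text
petri shift px [  0.74 -13.11] diff 22.3
timer shift px [ 0.47 -0.1 ] diff 0.7
tape shift px [0.08 0.25] diff 0.7
36.075
the job is handed in; nothing more can be done
```

```bash
python3 - <<'E'
from h import *
a=cv2.imread("pics/scene0.png"); b=cv2.imread("pics/s29full.png")
x0,y0,x1,y1=284,224,322,250
A=cv2.cvtColor(a[y0:y1,x0:x1],6).astype(np.float32);B=cv2.cvtColor(b[y0:y1,x0:x1],6).astype(np.float32)
print(np.round(cv2.phaseCorrelate(A,B)[0],2),np.abs(A-B).mean())
E
```

```text
[0.   0.47] 6.3188257
```

```bash
python3 - <<'E'
from h import *
for f in ("scene0","s20full","s29full"):
    a=cv2.imread(f"pics/{f}.png")[222:252,280:326]; h=cv2.cvtColor(a,cv2.COLOR_BGR2HSV)
    m=(h[...,0]>14)&(h[...,0]<32)&(h[...,1]>60)&(h[...,2]>120); v,u=np.nonzero(m); print(f,m.sum(),(u.mean()+280).round(2),(v.mean()+222).round(2),a[15,22])
E
```

```text
scene0 247 301.38 237.76 [144 181 200]
s20full 245 301.42 237.71 [150 188 206]
s29full 245 301.34 237.72 [149 186 208]
```

The job is handed in at 36.1 s of the 51 s allowed. The drained beaker stands mouth-down on the sample beaker, and the stage has snapped over and stays down on its own.

**How it was done**
- The tool cannot tilt, so I gripped the beaker across its wall in the cradle and lifted it out. The first attempts to right it slid instead, so I put it back, gripped it again by the fingertips and slackened the grip. Dragging its rim along the worktop then turned it upright.
- I gripped it again with it standing mouth-down and lowered it onto the sample beaker, touching down at about 7 N, and let go. Before pressing, the two axes were about 0.7 mm apart or less.
- I pressed on its base with closed fingertips. The first push made the stack lean about 2.6 mm towards +x, so I lifted off, and the beakers came back centred. The second push, corrected sideways, peaked at about 24 N and took the stage past its snap point.

**Last checks, with the arm clear and reading no force**
- **Stage:** the dish lip and the beaker top are both about 9.5 mm lower than before. The tool travel showed about 10 mm.
- **Centring:** the lower beaker's axis is at (423.9, −30.5) and the upper's at (424.1, −29.9), about 0.6 mm apart. The upper one is upright.
- **Timer and tape:** both are unmoved in the top view, to within about half a pixel.
- **Petri dish:** the top-view check disagreed, showing a 13-pixel shift, most likely because the arm was in the way. I checked it in the scene view only after handing in, and its centre had moved less than 0.1 pixel.

The tool ended about 3° off vertical because the contact loads built up a tilt over the moves.

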